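# Load a sign blank into the engraving pallet

## Robot

A 7-joint arm with a two-finger parallel gripper is mounted at the origin on a cart in front of the work surface, level with it; the furniture and walls round the work are solid. World frame = base frame: x ahead of the robot, y to its left, z up, the work surface at z = 0. Lengths are in mm, angles in rad, forces in N, time in s.
With the tool pointing down it reaches from about 425 to 950 mm from the base axis. Payload 16.7 kg.
Tool frame: the origin (TCP) lies midway between the tips of the shut fingers; the grasp point (between the pads) lies 19 mm behind it (bot.hold_point_z is the distance from the TCP to the grasp point, in mm); y points along the fingers, x is the direction in which the jaws open and shut, and the axes are right-handed (so a half turn about y gives the same grasp; the last joint's range is limited). The gripper opens to 94 mm and grips with 3 to 60 N. Pads are 16 mm wide; open, the fingers measure 119 mm over their backs; the gripper's body (75 mm by 177 mm) begins 78 mm behind the grasp point.
Start: joints at [1.111, 0.426, 0.074, 1.606, -0.034, 1.111, -0.067], TCP at [205.755, -642.837, 205.467] pointing down, gripper open.
Joint ranges: [-2.85, 2.85], [-0.5, 2.14], [-1.23, 1.37], [0.21, 2.46], [-1.02, 4.16], [0.16, 2.05], [-2.73, 2.73]. Speed limits (rad/s): [1.89, 1.89, 2.39, 2.39, 3.01, 3.01, 3.01].

## Interface

Orientations are given as a rotation vector (axis times angle).
In Python, from bench import bot gives the robot as it stands. The module is installed in compiled form; this text tells all that it offers.
- The arm moves only by the tool drive_tool, never from a script. Its arguments are lists of equal length, an entry for each row: "hand": the closure in counts, from 0 (fully open) to 255 (shut); "slide": the shift along the tool's x, y, z in units of 30 mm (1.0 is 30 mm), a list of three; "spin": the turn about the tool's y in units of 5 degrees (1.0 is 5 degrees). In form: {"hand": [hand, ...], "slide": [[x, y, z], ...], "spin": [spin, ...]}. A call has 1 to 20 rows; each row shifts and turns the pose as measured when the row begins, along the tool's axes as they then stand; what a row does not reach is not made up. A row lasts 1/8 s, in which the tool goes at most 62.5 mm and 10.7 degrees, less where a joint would pass 70% of its speed; a pose out of reach is approached as far as the arm can. A call is refused whole if a number of a shift passes 1 or a number of a turn 1, either way. A call with a gripper value outside its range is refused whole. The fingers move at their own pace and stop on an object; "squeeze" is the grip in N (left out, the last holds). Time passes only in rows, so rows that do not move let the fingers close. It gives the time, the measured TCP pose, the force and the opening at its end, in the units of the state.
- bot.observe(): the state, without advancing time (a new reading comes with each control period).
- bot.capture(name): name is "scene" or "side" or "wrist"; returns the picture (384x512x3 uint8, blue, green, red); there is no depth.
- bot.camera_info(name): a dict with "mtx" (3x3 intrinsics, pixels), "extrinsics" (4x4, takes a point from camera to world coordinates). Camera axes: x right, y down, z forward; pixel columns grow to the right and rows downward; lengths in mm; the calibration is good to about 2 mm. The wrist camera is an equidistant fisheye: a pixel r from the principal point sees the ray r / f radians off the axis. A picture is of the moment at which its call begins: read the wrist's pose just before it. camera_info takes no time and is no camera call; for the wrist camera it gives the pose at the moment of the call.
- bot.finish_job(): hands the job in, once; it reports no verdict.
The state is a dict: "time": time; "joint_pos": joint angles; "joint_velocities": joint speeds; "effort": joint torques, N m; "ee_pos": TCP position; "tcp_rot": TCP orientation; "wrist_force": force on the tool from outside, world axes, zero at the start; "ft_torque": the same for the moment, N m; "opening": finger opening in mm.
Only numpy, scipy, OpenCV 4.12 (cv2) and the standard library are available. Lean on these libraries where they do the work, as an engineer would, in place of code of your own. Each camera call takes 0.05 s, during which the arm holds its last target.

## Task

Take the blue sign blank out of the wooden block, lay it down flat on the bare worktop and let go, then pick it up flat by its long edges and set it on the engraving pallet. Push it fully home, flat and square, against the two pins along the far edge and the pin at the lever's end, and only then swing the red lever right over and press it down so that its foot holds the blank. Leave the other blanks and everything else on the worktop where they are.

Things in the scene. Friction and masses are not known exactly. Their poses are not given: they have to be found in the camera images.
- blank_blue: the blue sign blank: a rigid flat plastic plate 130 x 60 x 8 mm, blue faces, white edges. Origin at its centre; x along its 130 mm length, y through its 8 mm thickness, z along its 60 mm width. At the start it stands on a long edge in one of the block's three grooves (which one varies), reaching 66 mm above the worktop, 36 mm of it above the block
- blank_yellow: the yellow sign blank, same size and axes, standing in another groove; stays there
- blank_green: the green sign blank, same size and axes, standing in another groove; stays there
- block: fixed pale wooden block with three parallel grooves, 110 (x) x 160 (y) x 30 mm high, origin under its centre; grooves run along its x at y = -48, 0 and +48 mm, each 11 mm wide with its floor 6 mm above the worktop. It stands to the left or to the right on the worktop
- pallet: fixed grey metal engraving pallet 130 (x) x 230 (y) x 12 mm with a black mat, origin under its centre, on the other side of the worktop from the block. Three 12 mm steel locating pins stand 11 mm above its top: two along its far (+x) edge, faces at x = +40 mm, centres at y = -40 and +50 mm; one at the lever's (-y) end, face at y = -60 mm, centre at x = +10 mm
- nest (a point): point on the pallet's top surface (12 mm above the worktop) right under the centre of a blank that touches all three pins: x +10, y +5 mm from the pallet's origin; same axes as the pallet. There the blank's length runs along the pallet's y and its centre is 4 mm above this point
- lever (a joint): hinge of the hold-down lever on the pallet, rad: 0 = lever straight up, grows as it swings over towards the pallet's +y and down; its rubber foot meets a blank lying on the pallet at 1.57 (range -0.35 to 1.66). It stays where it is left. It starts open, about upright
- lever_pivot (a point): the lever's hinge axis (runs along the pallet's x), 22 mm above the pallet's top, 30 mm beyond the face of the end pin; same axes as the pallet. The lever is a flat steel arm 8 mm thick, with a rubber foot 46 mm from the axis reaching 14 mm from its centre line, and a red grip 14 x 20 mm from 52 to 102 mm from the axis
- lever_grip (a point): middle of the upper part of the lever's red grip, 85 mm from the hinge axis
- carton_1: small blue folding carton 56 x 34 x 70 mm, standing; origin under its centre
- vial_06: capped vial with a blue cap, 36 mm in diameter, 65 mm high, standing; origin under its centre
- vial_20: capped vial with a white cap, 36 mm in diameter, 63 mm high, standing; origin under its centre
- carton_2: small white and orange folding carton 60 x 30 x 78 mm, standing; origin under its centre
- two_way_radio: black hand radio lying flat, 151 x 58 x 31 mm; origin under its centre, x along its length

How it is judged (in metres and radians):
On the way, in this order (a step that is already met when the one before it is completed fails the run):
1. the blue blank lies flat on the bare worktop, let go (angle between the y axis of blank_blue and the z axis of pallet, either way round below 0.04 rad and height (world z) of blank_blue below 0.007 m and linear speed of blank_blue below 0.02 m/s and contact force between the fingers and blank_blue below 0.2 N), for 0.2 s.
2. the blue blank lies flat on the pallet, home against the three pins (within 2 mm and 0.02 rad), while the lever is still open (below 0.8 rad) (angle between the y axis of blank_blue and the z axis of pallet, either way round below 0.04 rad and angle between the x axis of blank_blue and the y axis of pallet, either way round below 0.02 rad and x of blank_blue in the frame of nest between -0.002 and 0.002 m and y of blank_blue in the frame of nest between -0.002 and 0.002 m and z of blank_blue in the frame of nest between 0.002 and 0.006 m and value of joint lever below 0.8 rad and linear speed of blank_blue below 0.02 m/s), for 0.2 s.
At the end, for the whole second after the job is handed in: the blue blank lies flat on the pallet, at rest and released, within 2 mm and 0.02 rad of touching all three pins, and the lever is down on it (joint between 1.53 and 1.61 rad) (angle between the y axis of blank_blue and the z axis of pallet, either way round below 0.04 rad and angle between the x axis of blank_blue and the y axis of pallet, either way round below 0.02 rad and x of blank_blue in the frame of nest between -0.002 and 0.002 m and y of blank_blue in the frame of nest between -0.002 and 0.002 m and z of blank_blue in the frame of nest between 0.002 and 0.006 m and linear speed of blank_blue below 0.02 m/s and contact force between the fingers and blank_blue below 0.2 N and value of joint lever between 1.53 and 1.61 rad and velocity of joint lever below 0.05 rad/s).
It fails at once if another blank or a bystander is shifted more than 30 mm or knocked over (distance of any of carton_1, vial_06, vial_20, carton_2, two_way_radio, blank_yellow, blank_green from where it was at the start of the episode above 0.03 m or angle between any of carton_1, vial_06, vial_20, carton_2, two_way_radio, blank_yellow, blank_green's own z axis and vertical above 0.5 rad).
It also fails if it takes over 69 s, if anything falls off the work surface, if the arm or the gripper's body presses on something with over 40 N, if the wrist force passes 120 N, or if a joint passes its speed limit or range.

## Working session

There is one attempt and no reset: what is moved stays moved. The work goes in short steps, Python scripts to look and compute and a tool call to move; the robot and the scene stay as the last step left them, time stands still between calls to the robot, and variables do not carry over. Pictures are saved under pics/ and viewed, and the job is handed in when it is done.

Besides the shell and the picture viewer there is one more tool, called after "Emit:" by a JSON object that holds its "api" and its "payload". drive_tool: Moves the arm, as the interface text tells. Its arguments: {"type":"object","properties":{"hand":{"type":"array"},"slide":{"type":"array"},"spin":{"type":"array"},"squeeze":{"type":"number"}},"required":["hand","slide","spin"]}

```bash
mkdir -p pics; ls; python3 - <<'E'
from bench import bot
import cv2,numpy as np
print(bot.observe())
for n in ["scene","side","wrist"]:
    i=bot.camera_info(n); print(n,np.round(i["mtx"],2).tolist(),np.round(i["extrinsics"],4).tolist())
    cv2.imwrite(f"pics/{n}0.png",bot.capture(n))
print(bot.hold_point_z)
E
```

```text
pics
{'time': 0.0, 'joint_pos': array([ 1.11152668,  0.42672621,  0.07382727,  1.6066361 , -0.03409557,
        1.11079071, -0.06710296]), 'joint_velocities': array([ 8.27071000e-04,  5.69996227e-04,  1.91787391e-03, -8.52637483e-04,
       -1.15566981e-03,  1.56288965e-03,  6.62021773e-06]), 'effort': array([ 1.02517039e-03, -9.35790968e+01,  3.66751000e+00, -4.54194760e+01,
       -4.86783148e-02,  2.01699481e-02,  1.57522823e-04]), 'ee_pos': array([ 205.60948781, -642.44535051,  204.76594207]), 'tcp_rot': array([-1.33925098,  0.97886673, -0.97703843]), 'wrist_force': array([0.01289172, 0.99108677, 0.36354557]), 'ft_torque': array([-0.00563005, -0.03870673,  0.05973564]), 'opening': 93.79892023996938}
scene [[363.44, 0.0, 251.04], [0.0, 363.44, 191.49], [0.0, 0.0, 1.0]] [[-0.4639, -0.4971, 0.7333, -183.8955], [-0.8859, 0.2649, -0.3809, 373.0902], [-0.0049, -0.8263, -0.5633, 702.3352], [0.0, 0.0, 0.0, 1.0]]
side [[380.82, 0.0, 249.8], [0.0, 380.82, 198.67], [0.0, 0.0, 1.0]] [[0.9493, -0.1699, 0.2646, 301.7175], [-0.3144, -0.4912, 0.8123, -954.7103], [-0.008, -0.8543, -0.5197, 690.0051], [0.0, 0.0, 0.0, 1.0]]
wrist [[297.32, 0.0, 255.81], [0.0, 297.32, 190.93], [0.0, 0.0, 1.0]] [[0.3046, -0.9124, -0.2733, 287.2508], [-0.9525, -0.2922, -0.0858, -616.8248], [-0.0016, 0.2864, -0.9581, 383.6369], [0.0, 0.0, 0.0, 1.0]]
18.8
```

View pics/scene0.png

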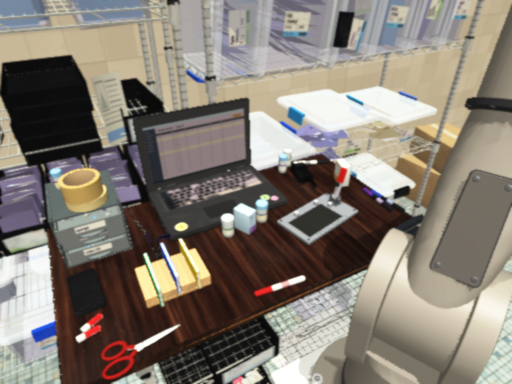

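View pics/side0.png

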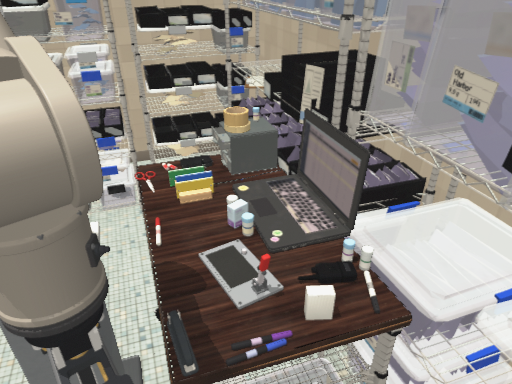

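View pics/wrist0.png

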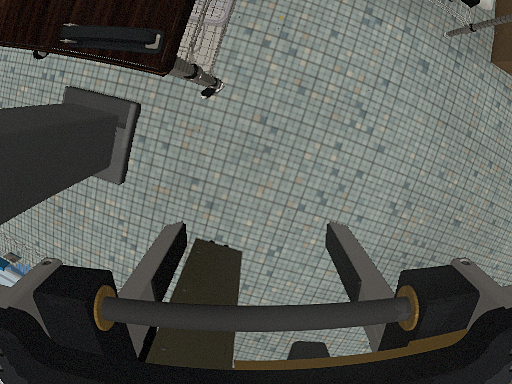

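The block is at left in the scene picture, around (172,275), with the blanks in the order green, blue, yellow. The pallet is at right around (318,218) with its lever upright at its far-right end. I'll zoom in for the measurements.

```bash
cat > h.py <<'E'
import numpy as np,cv2
from bench import bot
def ray(info,uv,fish=False):
    K=info["mtx"];u=(np.array(uv,float)-K[:2,2])/K[0,0]
    if fish:
        r=np.hypot(*u);d=np.array([*(u/r*np.sin(r)),np.cos(r)]) if r>1e-9 else np.array([0,0,1.])
    else: d=np.array([*u,1.]); 
    E=info["extrinsics"];d=E[:3,:3]@d;return E[:3,3],d/np.linalg.norm(d)
def onz(info,uv,z,fish=False):
    o,d=ray(info,uv,fish);return o+d*(z-o[2])/d[2]
def proj(info,P,fish=False):
    E=info["extrinsics"];p=E[:3,:3].T@(np.array(P,float)-E[:3,3]);K=info["mtx"]
    if fish:
        t=np.arctan2(np.hypot(p[0],p[1]),p[2]);q=p[:2]/np.hypot(p[0],p[1])*t
    else:q=p[:2]/p[2]
    return q*K[0,0]+K[:2,2]
def crop(img,x,y,w,h,s,name):
    cv2.imwrite(name,cv2.resize(img[y:y+h,x:x+w],None,fx=s,fy=s,interpolation=cv2.INTER_CUBIC))
from scipy.spatial.transform import Rotation as R
def st():
    o=bot.observe();M=R.from_rotvec(o["tcp_rot"]).as_matrix()
    print("t",round(o["time"],2),"p",np.round(o["ee_pos"],1),"open",round(o["opening"],1),"F",np.round(o["wrist_force"],1))
    print("x",M[:,0].round(3),"y",M[:,1].round(3),"z",M[:,2].round(3));return o,M
E
python3 - <<'E'
from h import *
st()
a=cv2.imread("pics/scene0.png");b=cv2.imread("pics/side0.png")
crop(a,125,225,100,90,7,"pics/s_block.png");crop(a,265,150,110,100,7,"pics/s_pal.png")
crop(b,190,225,110,85,7,"pics/d_pal.png");crop(b,155,155,70,55,9,"pics/d_block.png")
E
```

```text
t 0.15 p [ 205.7 -642.5  205. ] open 93.7 F [ 0.4 -0.5  0.6]
x [ 0.305 -0.952 -0.001] y [-0.     0.001 -1.   ] z [ 0.952  0.305 -0.   ]
```

View pics/s_block.png

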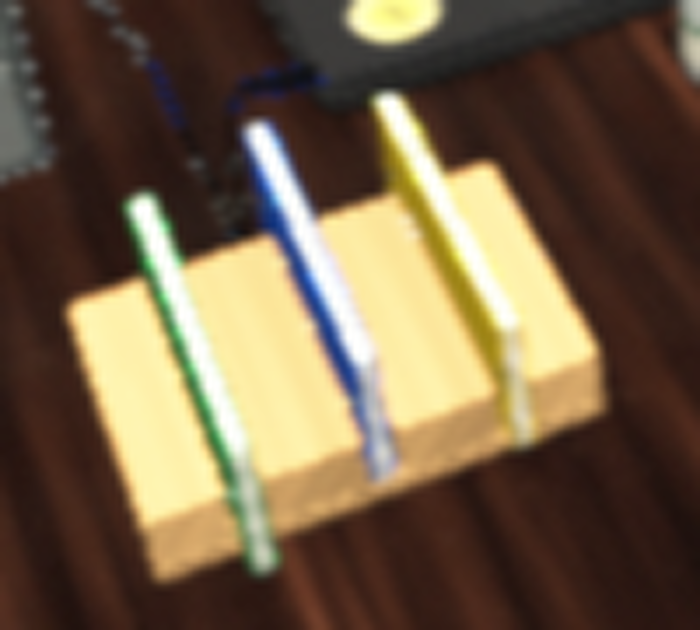

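View pics/s_pal.png

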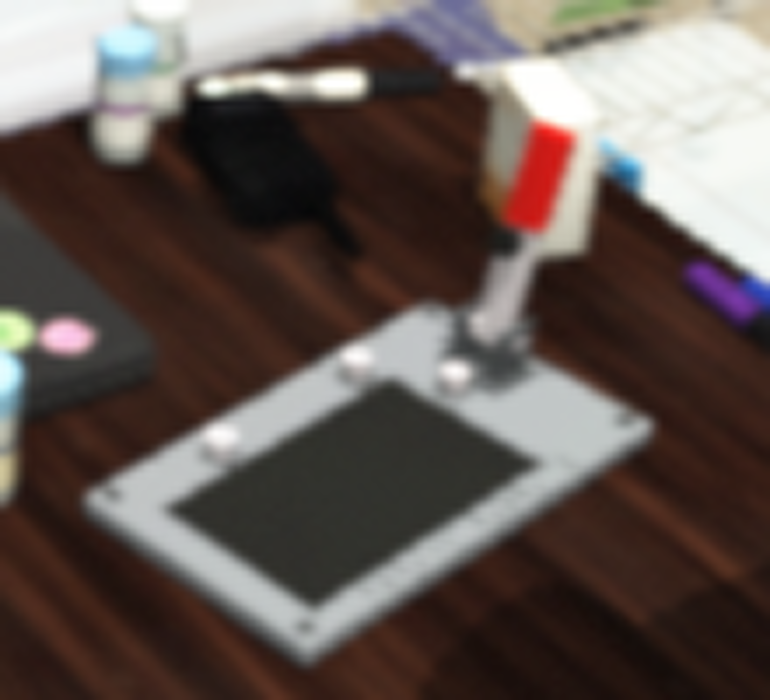

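View pics/d_pal.png

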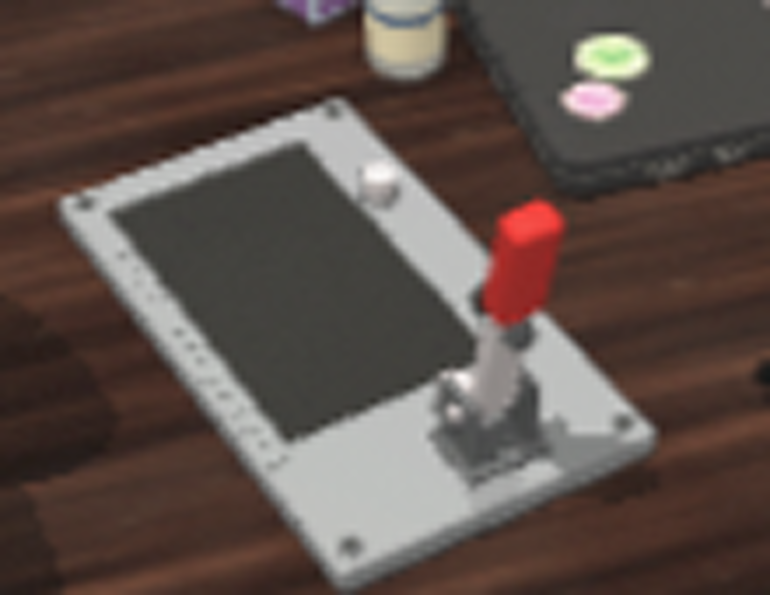

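View pics/d_block.png

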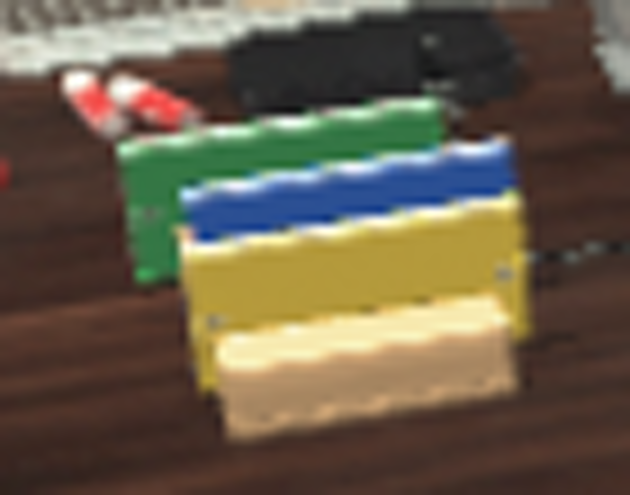

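```bash
python3 - <<'E'
from h import *
S=bot.camera_info("scene");D=bot.camera_info("side")
def f(I,off,s,pts,z):
    P=np.array([onz(I,(off[0]+(u+.5)/s-.5,off[1]+(v+.5)/s-.5),z)[:2] for u,v in pts]);print(P.round(1).tolist());return P
print("block corners");B=f(S,(125,225),7,[(68,305),(490,162),(600,352),(152,522)],30)
for i in range(4):print(np.linalg.norm(B[i]-B[(i+1)%4]).round(1))
print(B.mean(0))
print("blue top");T=f(S,(125,225),7,[(258,125),(363,358)],66);d=T[0]-T[1];print(np.linalg.norm(d),np.degrees(np.arctan2(d[1],d[0])),T.mean(0))
T=f(D,(155,155),9,[(180,192),(512,140)],66);d=T[1]-T[0];print(np.linalg.norm(d),np.degrees(np.arctan2(d[1],d[0])),T.mean(0))
for I,off,p in ((S,(265,150),[(85,495),(430,302),(655,425),(305,650)]),(D,(190,225),[(60,203),(338,97),(655,437),(345,577)])):
    print("pallet");P=f(I,off,7,p,12);print([np.linalg.norm(P[i]-P[(i+1)%4]).round(1) for i in range(4)],P.mean(0))
print("items");f(S,(0,0),1,[(227,233),(245,228),(262,218),(265,290),(300,281)],0)
E
```

```text
block corners
[[526.3, 336.2], [525.5, 176.1], [416.0, 175.8], [416.0, 333.8]]
160.1
109.5
158.1
110.3
[470.97577026 255.46408741]
blue top
[[546.4, 255.4], [418.3, 256.9]]
128.1208006674681 -0.6515645790523265 [482.33642636 256.16649874]
[[418.3, 253.0], [551.1, 253.8]]
132.82515523831114 0.34698658827849005 [484.70748734 253.41770103]
pallet
[[541.6, -90.5], [590.2, -311.9], [464.8, -340.9], [415.9, -117.3]]
[np.float64(226.7), np.float64(128.7), np.float64(228.9), np.float64(128.5)] [ 503.13849254 -215.15554452]
pallet
[[419.4, -126.3], [543.6, -95.9], [592.7, -321.7], [469.8, -348.6]]
[np.float64(127.9), np.float64(231.0), np.float64(125.8), np.float64(228.0)] [ 506.37682278 -223.10988972]
items
[[571.7, 61.1], [567.2, 4.0], [585.2, -64.1], [334.1, 67.1], [317.9, -25.0]]
```

The measurements agree with the given sizes. The block is square to the world at (471,255). Blue is in the middle groove, with its centre near (483,255). The pallet is at about (505,-219), yawed about 12.4°. I'll turn the jaws to world y and head for the block.

Emit:
{"api": "drive_tool", "payload": {"hand": [160,160,160,160,160,160,160,160,160,160,160,160,160,160,160,160,160,160,160,160], "slide": [[0,0,1],[0,0,1],[0,0,1],[0,0,1],[-1,0,0.8],[-1,0,0.8],[-1,0,0.8],[-1,0,0.8],[-1,0,0.5],[-1,0,0.5],[-1,0,0],[-1,0,0],[-1,0,0],[-1,0,0],[-1,0,0],[-1,0,0],[-1,0,0],[-1,0,0],[-1,0,0],[-1,0,0]], "spin": [0.9,0.9,0.9,0.86,0,0,0,0,0,0,0,0,0,0,0,0,0,0,0,0], "squeeze": 25}}

```text
time: 2.65
ee_pos: [459.9, -125.3, 201.4]
tcp_rot: [-1.203, 1.227, -1.213]
wrist_force: [-0.5, 0.2, 0.3]
opening: 35.1
```

```bash
python3 -c "
from h import *
st()"
```

```text
t 2.65 p [ 459.9 -125.3  201.4] open 35.1 F [-0.5  0.2  0.3]
x [-0.014 -1.    -0.005] y [-0.007  0.005 -1.   ] z [ 1.    -0.014 -0.007]
```

Emit:
{"api": "drive_tool", "payload": {"hand": [160,160,160,160,160,160,160,160,160,160,160,160,160,160], "slide": [[-1,0,0.1],[-1,0,0.1],[-1,0,0.1],[-1,0,0.1],[-1,0,0.1],[-1,0,0.1],[-1,0,0.1],[-1,0,0],[-1,0,0],[-1,0,0],[-1,0,0],[-1,0,0],[-0.5,0,0],[0,0,0]], "spin": [-0.16,0,0,0,0,0,0,0,0,0,0,0,0,0]}}

```text
time: 4.4
ee_pos: [479.3, 262.7, 202.0]
tcp_rot: [-1.213, 1.217, -1.2]
wrist_force: [0.8, -0.1, -0.3]
opening: 34.7
```

```bash
python3 -c "
from h import *
st()
I=bot.camera_info('wrist');a=bot.capture('wrist');cv2.imwrite('pics/w1.png',a)
for P in [(483,255,66),(418,255,66),(548,255,66)]: print(proj(I,P,True))
"
```

```text
t 4.4 p [479.3 262.7 202. ] open 34.7 F [ 0.8 -0.1 -0.3]
x [ 0.002 -1.    -0.005] y [-0.009  0.005 -1.   ] z [ 1.     0.002 -0.009]
[263.84157886 179.07584794]
[263.28021672 233.14016185]
[264.25827083 119.30508392]
```

View pics/w1.png

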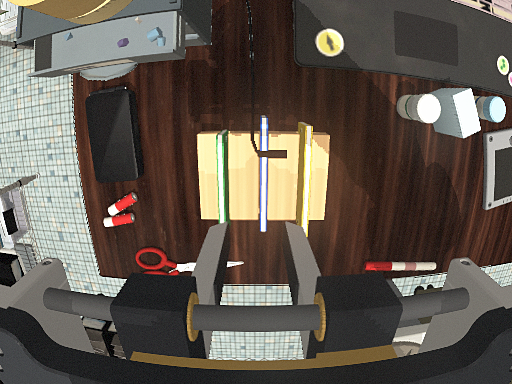

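Blue's top edge runs from (263,232) to (264,117), within a pixel or two of where y=255 and yaw 0 predict it. Green is at x≈221 and yellow at x≈305. Next I'll centre and descend.

Emit:
{"api": "drive_tool", "payload": {"hand": [160,160,160,160,160,160,160,160,160], "slide": [[0.26,0,0.15],[0,0.2,0],[0,1,0],[0,1,0],[0,1,0],[0,0.8,0],[0,0.4,0],[0,0,0],[0,0,0]], "spin": [0,0,0,0,0,0,0,0,0]}}

```text
time: 5.58
ee_pos: [485.4, 246.8, 66.0]
tcp_rot: [-1.208, 1.222, -1.21]
wrist_force: [0.5, -0.5, 0.4]
opening: 35.1
```

```bash
python3 -c "
from h import *
st()
I=bot.camera_info('wrist');a=bot.capture('wrist');cv2.imwrite('pics/w2.png',a)
for P in [(483,255,66),(418,255,66),(548,255,66)]: print(proj(I,P,True))
"
```

```text
t 5.58 p [485.4 246.8  66. ] open 35.1 F [ 0.5 -0.5  0.4]
x [-0.009 -1.    -0.003] y [-0.007  0.003 -1.   ] z [ 1.    -0.009 -0.007]
[244.31955692 240.46432445]
[246.60350496 314.5254398 ]
[242.12195669 142.71814154]
```

View pics/w2.png

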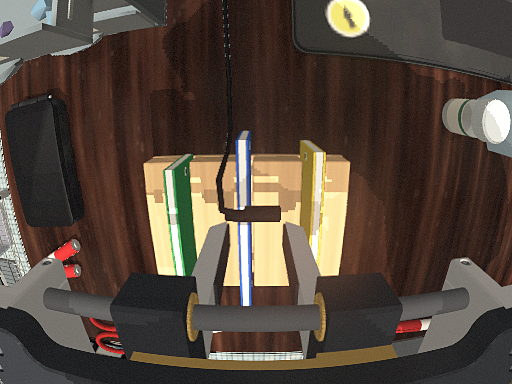

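The prediction still matches the picture, so y≈255 holds. The arm drifted to y=246.8, so I'll correct that before going lower.

Emit:
{"api": "drive_tool", "payload": {"hand": [160,160,160,160], "slide": [[-0.27,0,0],[0,0,0],[0,0,0],[0,0,0]], "spin": [-0.1,0,0,0]}}

```text
time: 6.12
ee_pos: [486.3, 256.3, 67.8]
tcp_rot: [-1.21, 1.213, -1.203]
wrist_force: [-0.7, -0.2, -0.1]
opening: 35.1
```

Emit:
{"api": "drive_tool", "payload": {"hand": [160,160,160,160,255,255,255,255,255,255], "slide": [[0.03,0.5,-0.1],[0,0.4,0],[0,0.15,0],[0,0,0],[0,0,0],[0,0,0],[0,0,0],[0,0,0],[0,0,0],[0,0,0]], "spin": [0,0,0,0,0,0,0,0,0,0], "squeeze": 25}}

```text
time: 7.38
ee_pos: [482.9, 255.1, 33.9]
tcp_rot: [-1.21, 1.214, -1.204]
wrist_force: [0.4, -1.0, -0.1]
opening: 7.8
```

Gripped at 7.8 mm opening. Next I'll lift it out and carry it to open worktop at about (460, 90).

Emit:
{"api": "drive_tool", "payload": {"hand": [255,255,255,255,255,255,255,255,255,255,255,255,255,255], "slide": [[0,-0.5,0],[0,-0.8,0],[0,-0.8,0],[0,-0.8,0],[0,0,0],[0.5,0,-0.2],[1,0,-0.2],[1,0,-0.2],[1,0,-0.2],[1,0,0],[0.8,0,0],[0.3,0,0],[0,0,0],[0,0,0]], "spin": [0,0,0,0,0,0,0,0,0,0,0,0,0,0]}}

```text
time: 9.12
ee_pos: [451.9, 76.7, 122.5]
tcp_rot: [-1.216, 1.218, -1.202]
wrist_force: [0.5, -0.4, -0.0]
opening: 7.5
```

```bash
python3 -c "
from h import *
st()
a=bot.capture('side');crop(a,130,140,180,130,4,'pics/d3.png')
"
```

```text
t 9.12 p [451.9  76.7 122.5] open 7.5 F [ 0.5 -0.4 -0. ]
x [ 0.    -1.    -0.002] y [-0.011  0.002 -1.   ] z [ 1.     0.    -0.011]
```

View pics/d3.png

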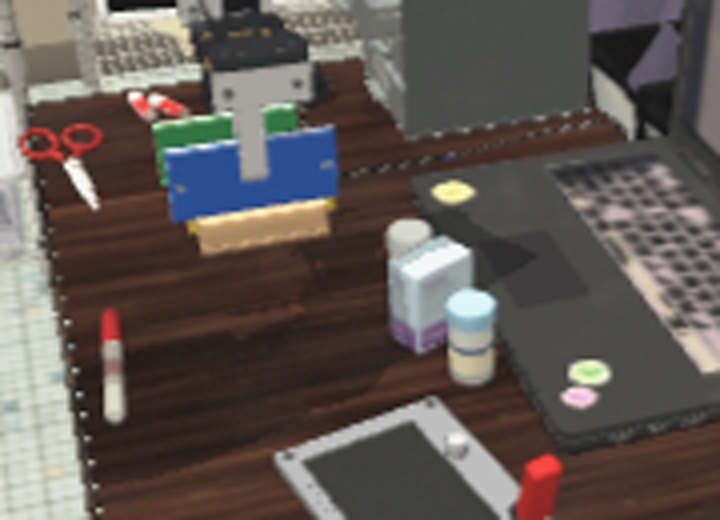

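Blue is held level and clear of the block, and green and yellow are still standing in place. Lowering it to the worktop on its edge.

Emit:
{"api": "drive_tool", "payload": {"hand": [255,255,255,255,255,255,255], "slide": [[0,0.8,0],[0,0.8,0],[0,0.7,0],[0,0.4,0],[0,0.2,0],[0,0,0],[0,0,0]], "spin": [0,0,0,0,0,0,0]}}

```text
time: 10.05
ee_pos: [452.4, 81.7, 34.1]
tcp_rot: [-1.216, 1.213, -1.198]
wrist_force: [1.0, -0.1, -1.4]
opening: 7.9
```

Emit:
{"api": "drive_tool", "payload": {"hand": [255,255,255,255], "slide": [[0,0.15,0],[0,0.06,0],[0,0.04,0],[0,0,0]], "spin": [0,0,0,0]}}

```text
time: 10.55
ee_pos: [453.2, 81.7, 27.7]
tcp_rot: [-1.214, 1.212, -1.199]
wrist_force: [-0.5, 0.0, -1.5]
opening: 7.9
```

Emit:
{"api": "drive_tool", "payload": {"hand": [255,255,255], "slide": [[0,0.05,0],[0,0.05,0],[0,0,0]], "spin": [0,0,0]}}

```text
time: 10.92
ee_pos: [454.3, 81.8, 26.9]
tcp_rot: [-1.212, 1.21, -1.201]
wrist_force: [-0.9, -0.5, 0.0]
opening: 8.0
```

Emit:
{"api": "drive_tool", "payload": {"hand": [135,135,135,135,135], "slide": [[0,0,0],[0,0,0],[0,0,0],[0,0,0],[0,0,0]], "spin": [0,0,0,0,0]}}

```text
time: 11.55
ee_pos: [454.3, 81.8, 26.6]
tcp_rot: [-1.212, 1.21, -1.201]
wrist_force: [-0.2, -0.8, 0.1]
opening: 44.3
```

```bash
python3 -c "
from h import *
st()
a=bot.capture('side');crop(a,130,140,180,130,4,'pics/d4.png')
cv2.imwrite('pics/w4.png',bot.capture('wrist'))
"
```

```text
t 11.55 p [454.3  81.8  26.6] open 44.3 F [-0.2 -0.8  0.1]
x [ 0.005 -1.    -0.003] y [-0.004  0.003 -1.   ] z [ 1.     0.005 -0.004]
```

View pics/d4.png

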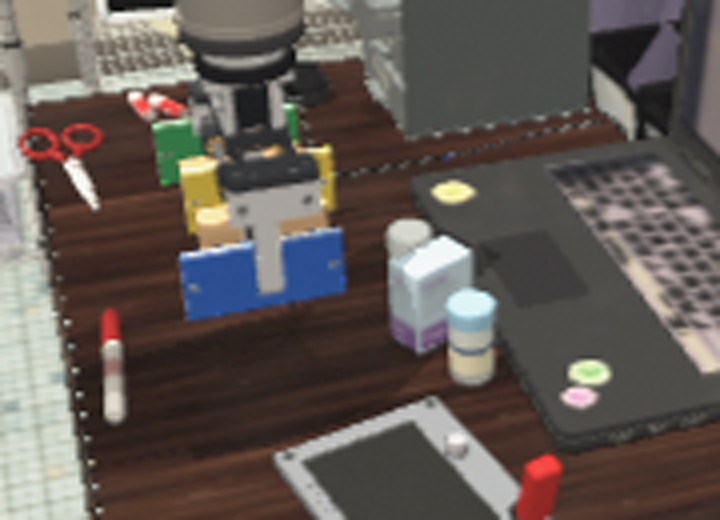

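View pics/w4.png

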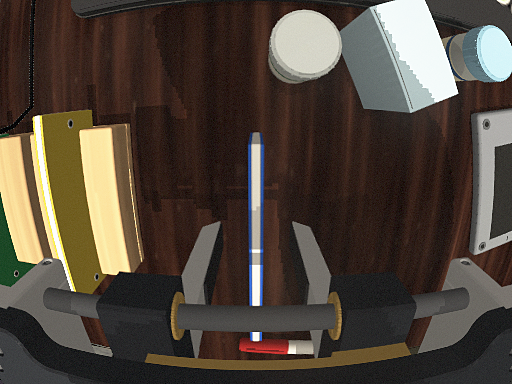

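Blue stands upright between the open fingers (wrist image, from (256,135) to (256,340)). I'll raise the tips and tip it gently towards -y, using the other finger to catch its fall.

Emit:
{"api": "drive_tool", "payload": {"hand": [135,135,135,135,135,135,135,135], "slide": [[0,-0.3,0],[0,-0.3,0],[0,0,0],[0.3,0,0],[0.3,0,0],[0.3,0,0],[0.2,0,0],[0,0,0]], "spin": [0,0,0,0,0,0,0,0]}}

```text
time: 12.65
ee_pos: [454.5, 45.5, 45.9]
tcp_rot: [-1.212, 1.211, -1.202]
wrist_force: [0.4, 0.2, -0.3]
opening: 43.9
```

```bash
python3 -c "
from h import *
st()
a=bot.capture('side');crop(a,130,140,180,130,4,'pics/d5.png')
cv2.imwrite('pics/w5.png',bot.capture('wrist'))
"
```

```text
t 12.65 p [454.5  45.5  45.9] open 43.9 F [ 0.4  0.2 -0.3]
x [ 0.004 -1.    -0.003] y [-0.004  0.003 -1.   ] z [ 1.     0.004 -0.004]
```

View pics/d5.png

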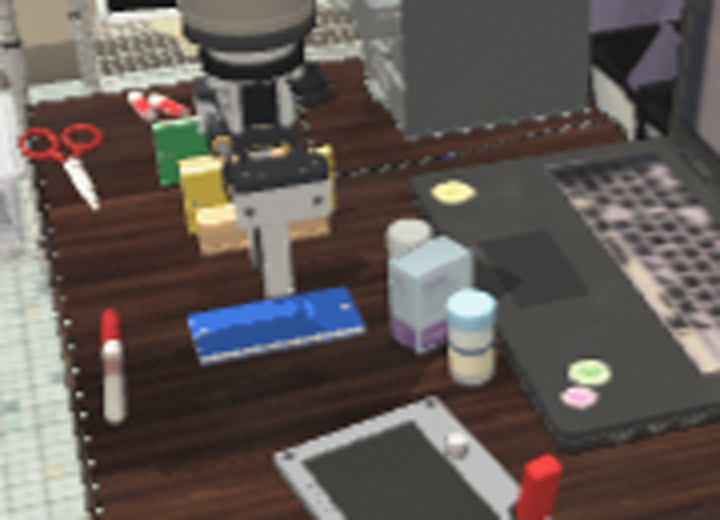

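View pics/w5.png

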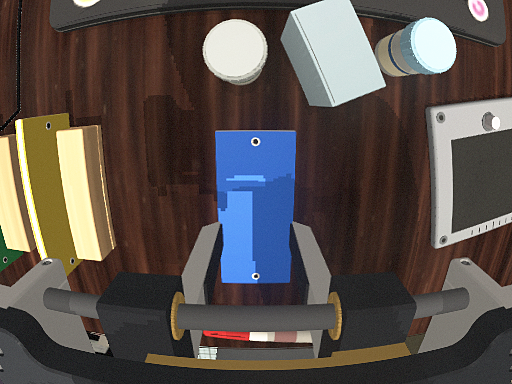

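Blue now lies flat between the fingers' lines in the wrist view, with corners near (216,130), (296,130), (293,282) and (221,282). I'll raise, open the fingers and measure it.

Emit:
{"api": "drive_tool", "payload": {"hand": [0,0,0,0,0,0], "slide": [[0,-0.6,-0.2],[0,-0.8,-0.3],[0,-0.8,-0.2],[0,0,0],[0,0,0],[0,0,0]], "spin": [0,0,0,0,0,0]}}

```text
time: 13.5
ee_pos: [432.8, 47.5, 112.4]
tcp_rot: [-1.214, 1.21, -1.198]
wrist_force: [0.3, 0.2, 0.3]
opening: 93.8
```

```bash
cat > blue.py <<'E'
from h import *
st()
I=bot.camera_info('wrist');a=bot.capture('wrist');import sys
cv2.imwrite(sys.argv[1],a)
z=float(sys.argv[2])
h=cv2.cvtColor(a,cv2.COLOR_BGR2HSV);m=cv2.inRange(h,(100,130,60),(125,255,255))
c=max(cv2.findContours(m,0,1)[0],key=cv2.contourArea)[:,0]
P=np.array([onz(I,p,z,True)[:2] for p in c],np.float32);
r=cv2.minAreaRect(P);print(r,cv2.boundingRect(c));print(cv2.boxPoints(r).round(1).tolist())
E
python3 blue.py pics/w6.png 8
```

```text
t 13.5 p [432.8  47.5 112.4] open 93.8 F [0.3 0.2 0.3]
x [ 0.008 -1.    -0.004] y [-0.006  0.004 -1.   ] z [ 1.     0.008 -0.006]
((455.9454650878906, 46.88761901855469), (129.09463500976562, 59.858428955078125), 0.3137028217315674) (227, 102, 63, 128)
[[391.20001220703125, 76.5], [391.6000061035156, 16.600000381469727], [520.7000122070312, 17.299999237060547], [520.2999877929688, 77.19999694824219]]
```

View pics/w6.png

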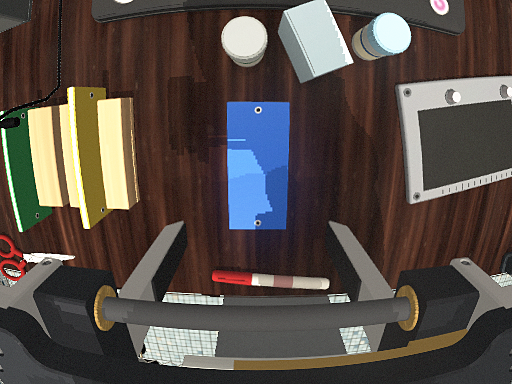

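The blank measures 129 x 60 mm, centred at (456,47) with yaw 0.3°. It is flat and released. Descending with the jaws across its long edges.

Emit:
{"api": "drive_tool", "payload": {"hand": [0,0,0,0,0,0,0,0], "slide": [[0,0.3,0.77],[0,0.8,0],[0,0.8,0],[0,0.6,0],[0,0.4,0],[0,0.2,0],[0,0,0],[0,0,0]], "spin": [0,0,0,0,0,0,0,0]}}

```text
time: 14.55
ee_pos: [455.5, 48.3, 13.9]
tcp_rot: [-1.217, 1.212, -1.196]
wrist_force: [-0.1, 0.3, -0.4]
opening: 94.0
```

Emit:
{"api": "drive_tool", "payload": {"hand": [0,0,0,0], "slide": [[0.03,0.25,0],[0,0.08,0],[0,0.04,0],[0,0,0]], "spin": [0,0,0,0]}}

```text
time: 15.05
ee_pos: [456.0, 47.4, 2.9]
tcp_rot: [-1.215, 1.211, -1.197]
wrist_force: [-0.0, 0.0, -0.5]
opening: 94.3
```

Emit:
{"api": "drive_tool", "payload": {"hand": [255,255,255,255,255], "slide": [[0,0,0],[0,0,0],[0,0,0],[0,0,0],[0,0,0]], "spin": [0,0,0,0,0], "squeeze": 20}}

```text
time: 15.68
ee_pos: [456.2, 47.4, 3.1]
tcp_rot: [-1.215, 1.211, -1.197]
wrist_force: [0.5, -0.4, -0.1]
opening: 59.8
```

Emit:
{"api": "drive_tool", "payload": {"hand": [255,255,255,255,255,255], "slide": [[0,-0.4,0],[0,-0.8,0],[0,-0.8,0],[0,-0.5,0],[0,-0.2,0],[0,0,0]], "spin": [0,0,0,0,0,0]}}

```text
time: 16.42
ee_pos: [456.5, 47.1, 88.6]
tcp_rot: [-1.215, 1.211, -1.197]
wrist_force: [-1.1, 0.8, -1.2]
opening: 59.8
```

```bash
python3 - <<'E'
from h import *
o,M=st();print(o["joint_pos"].round(2))
I=bot.camera_info('wrist');cv2.imwrite('pics/w7.png',bot.capture('wrist'))
a=bot.capture('side');crop(a,130,140,180,130,4,'pics/d7.png')
E
```

```text
t 16.43 p [456.5  47.1  88.6] open 59.8 F [-1.1  0.8 -1.2]
x [ 0.008 -1.    -0.004] y [-0.007  0.004 -1.   ] z [ 1.     0.008 -0.007]
[ 0.07  0.25 -0.35  2.16  0.12  0.75 -1.92]
```

View pics/w7.png

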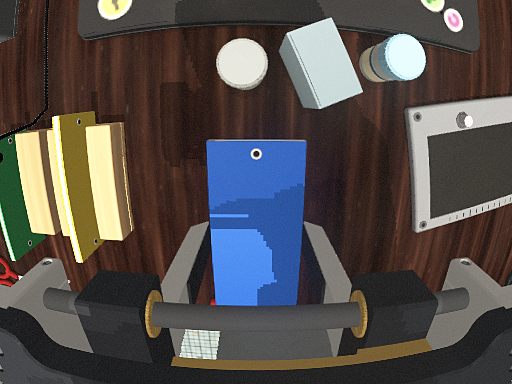

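View pics/d7.png

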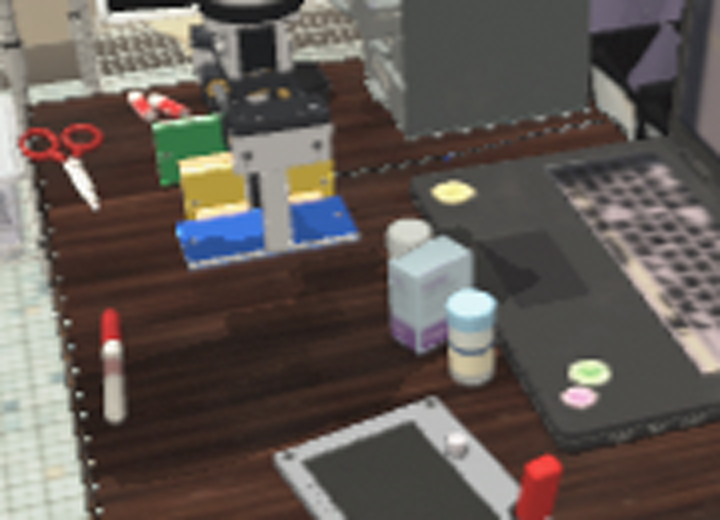

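The blank is held flat by its long edges at 59.8 mm opening. I'll raise it and move towards the pallet, and look at the pallet before turning.

Emit:
{"api": "drive_tool", "payload": {"hand": [255,255,255,255,255,255,255,255], "slide": [[0,-0.6,0],[0.8,-0.6,0],[1,0,0],[1,0,0],[0.5,0,0],[0,0,0],[0,0,0],[0,0,0]], "spin": [0,0,0,0,0,0,0,0]}}

```text
time: 17.52
ee_pos: [455.1, -51.9, 120.1]
tcp_rot: [-1.223, 1.215, -1.188]
wrist_force: [-0.7, 0.1, -0.9]
opening: 59.6
```

```bash
python3 - <<'E'
from h import *
o,M=st()
I=bot.camera_info('wrist');a=bot.capture('wrist');cv2.imwrite('pics/w8.png',a)
np.save('pics/I8.npy',np.array([I['mtx'],I['extrinsics'][:3,:3]],dtype=float));np.save('pics/t8.npy',I['extrinsics'])
crop(a,330,60,182,190,4,'pics/w8c.png')
E
```

```text
t 17.52 p [455.1 -51.9 120.1] open 59.6 F [-0.7  0.1 -0.9]
x [ 0.012 -1.    -0.005] y [-0.017  0.005 -1.   ] z [ 1.     0.012 -0.017]
```

View pics/w8.png

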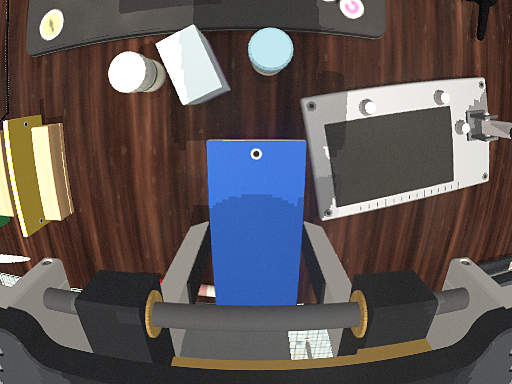

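View pics/w8c.png

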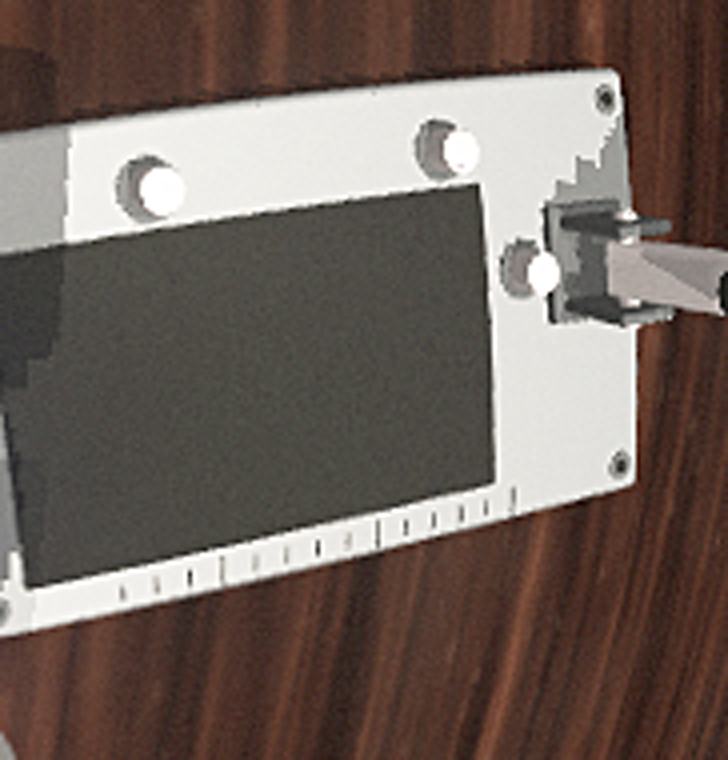

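The wrist view shows the whole pallet. The pin tops are at (370.4,107.4), (445.4,97.4) and (466.2,127.9). The corners are near (302,98), (485,77.5), (488.7,181) and (321,220).

```bash
python3 - <<'E'
from h import *
E=np.load('pics/t8.npy');I={'mtx':np.load('pics/I8.npy')[0],'extrinsics':E}
cor=np.array([onz(I,p,12,True)[:2] for p in [(302.3,98.5),(484.8,77.8),(488.5,181),(321,219.8)]])
print(cor.round(1).tolist(),[np.linalg.norm(cor[i]-cor[(i+1)%4]).round(1) for i in range(4)],cor.mean(0))
pin=np.array([onz(I,p,23,True)[:2] for p in [(370.4,107.4),(445.4,97.4),(466.2,127.9)]]);print(pin.round(1))
# fit rigid: local -> world
L=np.array([[46,50],[46,-40],[10,-66]],float)
LL=np.vstack([L]);WW=pin
def fit(L,W):
    lc,wc=L.mean(0),W.mean(0);H=(L-lc).T@(W-wc);U,s,V=np.linalg.svd(H);Rm=V.T@np.diag([1,np.linalg.det(V.T@U.T)])@U.T
    t=wc-Rm@lc;print("origin",t.round(1),"yaw",np.degrees(np.arctan2(Rm[1,0],Rm[0,0])).round(2),"res",(W-(L@Rm.T+t)).round(1).tolist(),"nest",(Rm@[10,5]+t).round(1));return Rm,t
fit(L,pin)
Lc=np.array([[65,115],[65,-115],[-65,-115],[-65,115]],float);fit(Lc,cor)
fit(np.vstack([L,Lc]),np.vstack([pin,cor]))
E
```

```text
[[545.9, -94.0], [594.7, -315.4], [470.1, -343.0], [421.9, -120.3]] [np.float64(226.8), np.float64(127.5), np.float64(227.9), np.float64(126.7)] [ 508.13410945 -218.14847993]
[[ 541.7 -159.3]
 [ 561.5 -247.2]
 [ 532.2 -280.8]]
origin [ 507.8 -218.4] yaw 12.8 res [[0.0, 0.2], [-0.1, 0.0], [0.0, -0.2]] nest [ 516.5 -211.3]
origin [ 508.1 -218.1] yaw 12.3 res [[-1.3, -2.0], [-1.5, 1.2], [1.0, 1.4], [1.8, -0.6]] nest [ 516.8 -211.1]
origin [ 508.  -218.1] yaw 12.35 res [[-0.6, 0.2], [-0.0, 0.1], [0.3, -0.3], [-1.1, -2.1], [-1.5, 1.2], [1.0, 1.4], [1.9, -0.5]] nest [ 516.7 -211.1]
```

Two independent fits agree to under 1 mm: nest at (516.6,-211.2), yaw about 12.5°. Now turning the jaws onto the pallet's x axis.

Emit:
{"api": "drive_tool", "payload": {"hand": [255,255,255,255,255,255,255,255,255,255,255,255,255,255,255,255,255,255,255,255], "slide": [[0,0,0],[0,0,0],[0,0,0],[0,0,0],[0,0,0],[0,0,0],[0,0,0],[0,0,0],[0,0,0],[0,0,0],[0,0,0],[0,0,0],[0,0,0],[0,0,0],[0,0,0],[0,0,0],[0,0,0],[0,0,0],[0,0,0],[0,0,0]], "spin": [-1,-1,-1,-1,-1,-1,-1,-1,-1,-1,-1,-1,-1,-1,-1,-1,-1,-1,-1,-1]}}

```text
time: 20.08
ee_pos: [456.3, -39.5, 121.0]
tcp_rot: [-1.553, -0.196, 0.217]
wrist_force: [-0.5, 0.1, -1.4]
opening: 59.6
```

```bash
cat > pal.py <<'E'
from h import *
o,M=st();c,s=np.cos(np.radians(12.5)),np.sin(np.radians(12.5))
d=o["ee_pos"][:2]-[516.6,-211.2]
print("in nest frame x,y:",round(c*d[0]+s*d[1],1),round(-s*d[0]+c*d[1],1),"yaw",np.degrees(np.arctan2(M[1,0],M[0,0])).round(2))
E
python3 pal.py
```

```text
t 20.07 p [456.3 -39.5 121. ] open 59.6 F [-0.5  0.1 -1.4]
x [ 0.966  0.26  -0.012] y [-0.014  0.006 -1.   ] z [-0.26   0.966  0.01 ]
in nest frame x,y: -21.7 180.6 yaw 15.07
```

Emit:
{"api": "drive_tool", "payload": {"hand": [255,255,255,255,255,255,255,255,255,255,255], "slide": [[0,0,0],[0.1,0.2,-0.5],[0.1,0.3,-0.9],[0.1,0.3,-0.9],[0.1,0.3,-0.9],[0,0.2,-0.9],[0,0.2,-0.7],[0,0,-0.4],[0,0,-0.2],[0,0,0],[0,0,0]], "spin": [0.5,0,0,0,0,0,0,0,0,0,0]}}

```text
time: 21.45
ee_pos: [506.7, -201.0, 70.8]
tcp_rot: [-1.556, -0.17, 0.191]
wrist_force: [-0.6, 0.3, -0.6]
opening: 59.5
```

```bash
python3 pal.py
```

```text
t 21.45 p [ 506.7 -201.    70.8] open 59.5 F [-0.6  0.3 -0.6]
x [ 0.974  0.228 -0.012] y [-0.014  0.006 -1.   ] z [-0.228  0.974  0.009]
in nest frame x,y: -7.5 12.1 yaw 13.18
```

Emit:
{"api": "drive_tool", "payload": {"hand": [255,255,255,255,255,255], "slide": [[0,0.4,0],[0,0.5,0],[0,0.3,0],[0,0.1,0],[0,0,0],[0,0,0]], "spin": [0.12,0,0,0,0,0]}}

```text
time: 22.2
ee_pos: [505.9, -199.3, 28.8]
tcp_rot: [-1.556, -0.162, 0.184]
wrist_force: [-1.2, 0.3, -1.2]
opening: 59.4
```

```bash
python3 pal.py; python3 - <<'E'
from h import *
I=bot.camera_info('wrist');cv2.imwrite('pics/w9.png',bot.capture('wrist'));np.save('pics/t9.npy',I['extrinsics'])
a=bot.capture('side');crop(a,170,190,160,130,4,'pics/d9.png')
E
```

```text
t 22.2 p [ 505.9 -199.3   28.8] open 59.4 F [-1.2  0.3 -1.2]
x [ 0.976  0.219 -0.013] y [-0.015  0.007 -1.   ] z [-0.219  0.976  0.01 ]
in nest frame x,y: -7.9 14.0 yaw 12.65
```

View pics/w9.png

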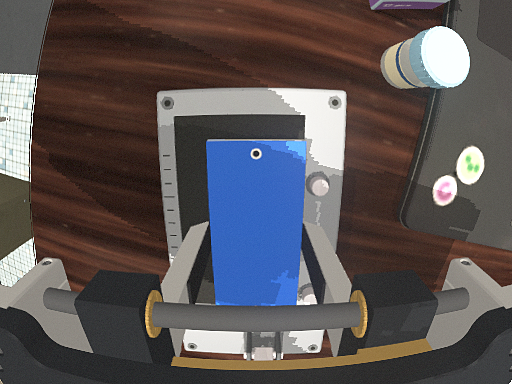

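View pics/d9.png

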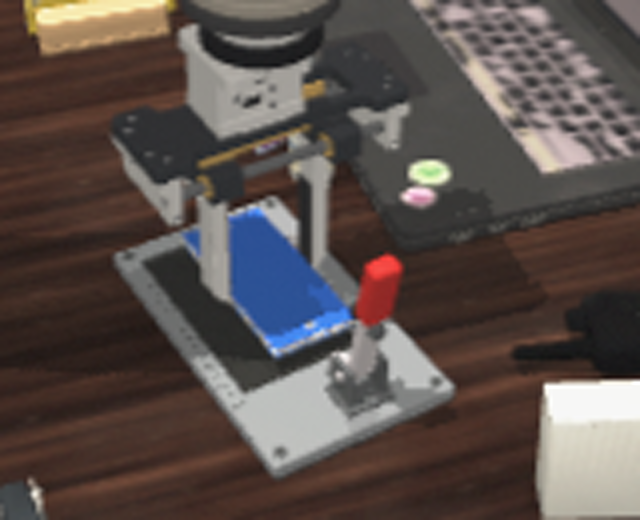

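The blank hovers square above the mat, clear of the pins: the far pin is at (318,184) and the blank's edge at x≈305. Lowering slowly.

Emit:
{"api": "drive_tool", "payload": {"hand": [255,255,255,255,255], "slide": [[0,0.2,0],[0,0.15,0],[0,0.06,0],[0,0.03,0],[0,0,0]], "spin": [0,0,0,0,0]}}

```text
time: 22.92
ee_pos: [505.9, -199.4, 15.2]
tcp_rot: [-1.556, -0.163, 0.183]
wrist_force: [-0.3, 0.2, 0.8]
opening: 60.2
```

Emit:
{"api": "drive_tool", "payload": {"hand": [255,255,255,255,255,255], "slide": [[0,0,-0.15],[0,0,-0.15],[0,0,-0.06],[0,0,-0.04],[0,0,0],[0,0,0]], "spin": [0,0,0,0,0,0]}}

```text
time: 23.68
ee_pos: [508.8, -211.2, 15.2]
tcp_rot: [-1.555, -0.163, 0.183]
wrist_force: [-0.0, 1.1, 0.8]
opening: 59.8
```

```bash
python3 pal.py
```

```text
t 23.68 p [ 508.8 -211.2   15.2] open 59.8 F [-0.   1.1  0.8]
x [ 0.976  0.219 -0.012] y [-0.014  0.007 -1.   ] z [-0.219  0.976  0.01 ]
in nest frame x,y: -7.6 1.7 yaw 12.66
```

Emit:
{"api": "drive_tool", "payload": {"hand": [255,255,255,255,255,255], "slide": [[0,0,-0.06],[0,0,-0.06],[0,0,-0.06],[0,0,-0.06],[0,0,-0.06],[0,0,-0.06]], "spin": [0,0,0,0,0,0]}}

```text
time: 24.42
ee_pos: [508.9, -211.9, 15.0]
tcp_rot: [-1.544, -0.163, 0.191]
wrist_force: [-3.8, 9.2, 8.1]
opening: 59.5
```

```bash
python3 pal.py
```

```text
t 24.43 p [ 508.9 -211.9   15. ] open 59.5 F [-3.8  9.2  8.1]
x [ 0.974  0.224 -0.016] y [-0.02   0.017 -1.   ] z [-0.224  0.974  0.021]
in nest frame x,y: -7.6 1.0 yaw 12.95
```

The wrist reads about 9 N along +y in the pallet frame, so the blank has touched the end pin. Next I'll open slightly and push +x with the near finger.

Emit:
{"api": "drive_tool", "payload": {"hand": [255,76,76,76,76], "slide": [[0,0,0.03],[0,0,0],[0,0,0],[0,0,0],[0,0,0]], "spin": [0,0,0,0,0]}}

```text
time: 25.05
ee_pos: [508.8, -211.9, 15.0]
tcp_rot: [-1.545, -0.162, 0.191]
wrist_force: [0.2, -0.3, -0.1]
opening: 66.0
```

```bash
python3 pal.py; python3 - <<'E'
from h import *
cv2.imwrite('pics/w10.png',bot.capture('wrist'))
a=bot.capture('side');crop(a,170,190,160,130,4,'pics/d10.png')
E
```

```text
t 25.05 p [ 508.8 -211.9   15. ] open 66.0 F [ 0.2 -0.3 -0.1]
x [ 0.975  0.224 -0.016] y [-0.02   0.016 -1.   ] z [-0.223  0.975  0.02 ]
in nest frame x,y: -7.7 1.0 yaw 12.92
```

View pics/w10.png

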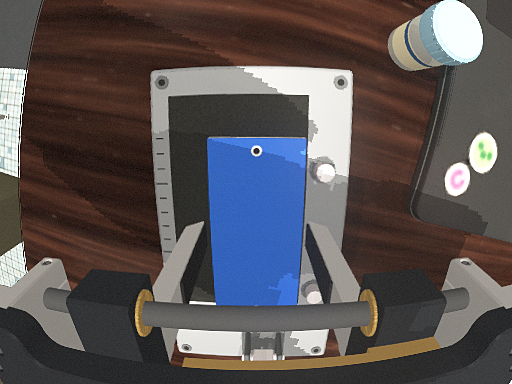

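View pics/d10.png

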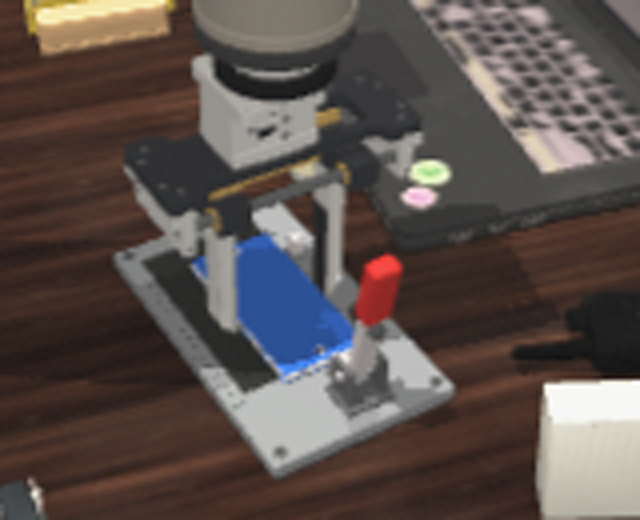

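Blue lies flat on the mat, about 8 mm short of the far pins, touching the end pin. Pushing +x.

Emit:
{"api": "drive_tool", "payload": {"hand": [76,76,76,76,76,76,76], "slide": [[0.1,0,0],[0.1,0,0],[0.08,0,0],[0.06,0,0],[0.05,0,0],[0.05,0,0],[0,0,0]], "spin": [0,0,0,0,0,0,0]}}

```text
time: 26.02
ee_pos: [517.5, -209.9, 14.0]
tcp_rot: [-1.545, -0.154, 0.197]
wrist_force: [0.5, -0.5, 0.4]
opening: 66.2
```

```bash
python3 pal.py
```

```text
t 26.02 p [ 517.5 -209.9   14. ] open 66.2 F [ 0.5 -0.5  0.4]
x [ 0.975  0.222 -0.025] y [-0.03   0.015 -0.999] z [-0.222  0.975  0.022]
in nest frame x,y: 1.2 1.0 yaw 12.84
```

Emit:
{"api": "drive_tool", "payload": {"hand": [76,76,76,76,76], "slide": [[0.05,-0.02,0],[0.05,0,0],[0.05,0,0],[0.05,0,0],[0.05,0,0]], "spin": [0,0,0,0,0]}}

```text
time: 26.65
ee_pos: [517.9, -209.9, 13.5]
tcp_rot: [-1.545, -0.141, 0.206]
wrist_force: [-13.3, -0.9, 14.4]
opening: 66.1
```

```bash
python3 pal.py
```

```text
t 26.65 p [ 517.9 -209.9   13.5] open 66.1 F [-13.3  -0.9  14.4]
x [ 0.975  0.22  -0.039] y [-0.043  0.014 -0.999] z [-0.219  0.975  0.023]
in nest frame x,y: 1.6 1.0 yaw 12.73
```

Force rose to 13 N. I'll back off, lift, and look to see whether the blank is home or a fingertip was dragging.

Emit:
{"api": "drive_tool", "payload": {"hand": [76,76,40,40,40,40,40], "slide": [[-0.06,-0.05,0],[0,0,0],[0,-0.4,0],[0,-0.8,0.3],[0,-0.8,0.5],[0,-0.5,0.5],[0,0,0]], "spin": [0,0,0,0,0,0,0]}}

```text
time: 27.52
ee_pos: [513.0, -171.5, 95.8]
tcp_rot: [-1.545, -0.145, 0.204]
wrist_force: [0.7, -0.3, -0.2]
opening: 79.1
```

```bash
python3 pal.py; cat > nest.py <<'E'
from h import *
import sys
I=bot.camera_info('wrist');a=bot.capture('wrist');cv2.imwrite(sys.argv[1],a);np.save('pics/tn.npy',I['extrinsics'])
h=cv2.cvtColor(a,cv2.COLOR_BGR2HSV);m=cv2.inRange(h,(100,130,60),(125,255,255))
c=max(cv2.findContours(m,0,1)[0],key=cv2.contourArea)[:,0]
P=np.array([onz(I,p,20,True)[:2] for p in c],np.float32);r=cv2.minAreaRect(P);print(r)
for b in cv2.boxPoints(r):print(b.round(1),proj(I,(*b,20),True).round(1))
E
python3 nest.py pics/w11.png;python3 -c "
from h import *
a=cv2.imread('pics/w11.png');crop(a,130,60,250,190,3,'pics/w11c.png')"
```

```text
t 27.52 p [ 513.  -171.5   95.8] open 79.1 F [ 0.7 -0.3 -0.2]
x [ 0.975  0.221 -0.035] y [-0.039  0.014 -0.999] z [-0.22   0.975  0.023]
in nest frame x,y: 5.0 39.5 yaw 12.78
((516.0267333984375, -210.62481689453125), (59.85647201538086, 127.89016723632812), 12.772923469543457)
[ 472.7 -154.9] [216.9 173.6]
[ 501.  -279.6] [222.7 294.2]
[ 559.4 -266.4] [280.1 295.5]
[ 531.1 -141.6] [284.4 174. ]
```

View pics/w11.png

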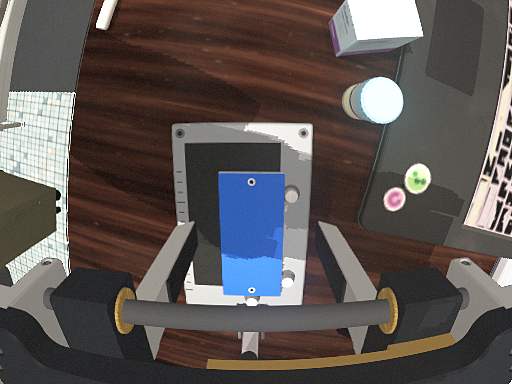

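View pics/w11c.png

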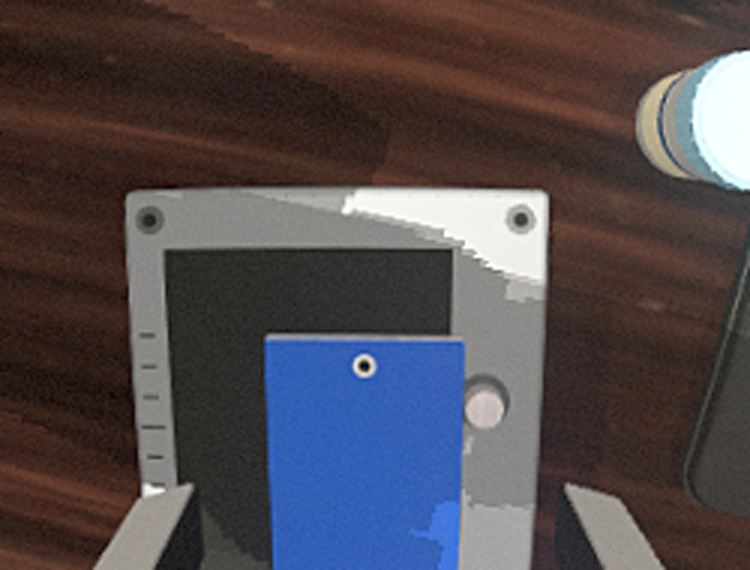

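```bash
python3 - <<'E'
from h import *
a=cv2.imread('pics/w11.png');crop(a,205,260,110,60,7,'pics/w11d.png')
E=np.load('pics/tn.npy');I=dict(bot.camera_info('wrist'));I['extrinsics']=E
c,s=np.cos(np.radians(12.7)),np.sin(np.radians(12.7))
def loc(p):d=np.array(p)[:2]-[516.03,-210.62];return np.round([c*d[0]+s*d[1],-s*d[0]+c*d[1]],1)
for p in [(292.0,195.7),(288,282)]:print(loc(onz(I,p,23,True)))
print("want 36,45 / 36,-45; end 0,-71")
E
```

```text
[37. 45.]
[ 37.1 -44.9]
want 36,45 / 36,-45; end 0,-71
```

View pics/w11d.png

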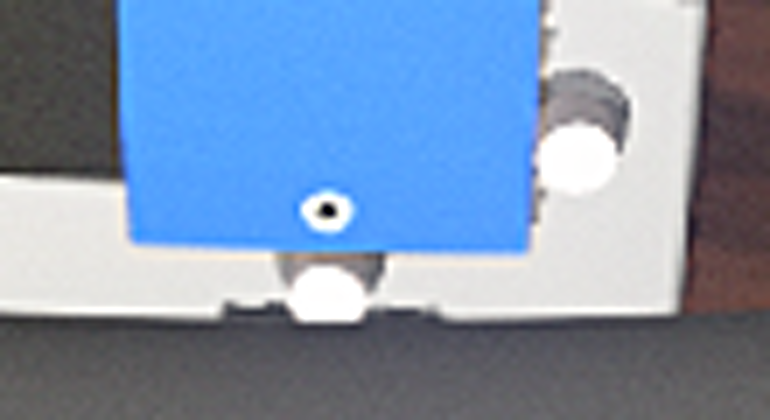

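Emit:
{"api": "drive_tool", "payload": {"hand": [255,255,255,255,255,255,255,255,255,255], "slide": [[-0.15,0,0.8],[0,0,0.8],[0,0.4,0],[0,0.8,0],[0,0.8,0],[0,0.3,0],[0,0.2,0],[0,0,0],[0,0,0],[0,0,0]], "spin": [0,0,0,0,0,0,0,0,0,0]}}

```text
time: 28.82
ee_pos: [491.4, -125.3, 15.0]
tcp_rot: [-1.544, -0.139, 0.205]
wrist_force: [-0.0, 0.7, -0.0]
opening: 0.2
```

```bash
python3 pal.py;python3 - <<'E'
from h import *
E=np.load('pics/tn.npy');I=dict(bot.camera_info('wrist'));I['extrinsics']=E
c,s=np.cos(np.radians(12.7)),np.sin(np.radians(12.7))
def loc(p):d=np.array(p)[:2]-[516.03,-210.62];return np.round([c*d[0]+s*d[1],-s*d[0]+c*d[1]],1)
for p in [(287.4,282.9),(251.9,302.4)]:print(loc(onz(I,p,23,True)))
E
```

```text
t 28.82 p [ 491.4 -125.3   15. ] open 0.2 F [-0.   0.7 -0. ]
x [ 0.975  0.218 -0.04 ] y [-0.044  0.015 -0.999] z [-0.217  0.976  0.024]
in nest frame x,y: -6.0 89.3 yaw 12.6
[ 36.5 -46. ]
[  0.9 -71.2]
```

Emit:
{"api": "drive_tool", "payload": {"hand": [255,255,255,255,255,255,255,255], "slide": [[0.2,-0.04,0],[0,0,-0.15],[0,0,-0.15],[0,0,-0.1],[0,0,-0.06],[0,0,-0.05],[0,0,-0.05],[0,0,-0.05]], "spin": [0,0,0,0,0,0,0,0]}}

```text
time: 29.82
ee_pos: [501.6, -138.9, 16.3]
tcp_rot: [-1.54, -0.14, 0.207]
wrist_force: [-2.4, 8.9, 6.1]
opening: 0.6
```

```bash
python3 pal.py
```

```text
t 29.82 p [ 501.6 -138.9   16.3] open 0.6 F [-2.4  8.9  6.1]
x [ 0.975  0.22  -0.04 ] y [-0.045  0.019 -0.999] z [-0.219  0.975  0.028]
in nest frame x,y: 1.0 73.8 yaw 12.74
```

The end-pin contact is confirmed at 9 N. Now a push in +x with the shut fingers at the middle of the near edge.

Emit:
{"api": "drive_tool", "payload": {"hand": [255,255,255,255,255,255,255,255,255,255,255], "slide": [[0,0,0.15],[0,-0.8,0],[-0.8,-0.1,0],[-0.8,0,-0.5],[-0.4,0,-0.8],[0,0,-0.8],[0,0,-0.5],[0,0.3,0],[0,0.3,0],[0,0,0],[0,0,0]], "spin": [0,0,0,0,0,0,0,0,0,0,0]}}

```text
time: 31.2
ee_pos: [457.9, -222.7, 24.6]
tcp_rot: [-1.539, -0.143, 0.211]
wrist_force: [-0.9, 0.3, 0.1]
opening: 0.4
```

```bash
python3 pal.py
```

```text
t 31.2 p [ 457.9 -222.7   24.6] open 0.4 F [-0.9  0.3  0.1]
x [ 0.974  0.225 -0.041] y [-0.046  0.019 -0.999] z [-0.224  0.974  0.029]
in nest frame x,y: -59.8 1.5 yaw 12.99
```

Emit:
{"api": "drive_tool", "payload": {"hand": [255,255,255,255,255,255,255,255], "slide": [[0,0.26,0],[0.15,0,0],[0.15,0,0],[0.12,0,0],[0.06,0,0],[0.05,0,0],[0.05,0,0],[0.05,0,0]], "spin": [0,0,0,0,0,0,0,0]}}

```text
time: 32.2
ee_pos: [477.7, -217.6, 16.0]
tcp_rot: [-1.539, -0.144, 0.211]
wrist_force: [-1.6, -0.0, -0.4]
opening: 0.2
```

```bash
python3 pal.py
```

```text
t 32.2 p [ 477.7 -217.6   16. ] open 0.2 F [-1.6 -0.  -0.4]
x [ 0.974  0.225 -0.04 ] y [-0.045  0.019 -0.999] z [-0.224  0.974  0.029]
in nest frame x,y: -39.4 2.1 yaw 13.02
```

Emit:
{"api": "drive_tool", "payload": {"hand": [255,255,255,255], "slide": [[0.05,0,0],[0.05,0,0],[0.05,0,0],[0.05,0,0]], "spin": [0,0,0,0]}}

```text
time: 32.7
ee_pos: [478.3, -217.5, 15.5]
tcp_rot: [-1.539, -0.134, 0.217]
wrist_force: [-8.7, -0.8, 12.4]
opening: -0.2
```

```bash
python3 pal.py
```

```text
t 32.7 p [ 478.3 -217.5   15.5] open -0.2 F [-8.7 -0.8 12.4]
x [ 0.974  0.223 -0.05 ] y [-0.055  0.018 -0.998] z [-0.222  0.975  0.03 ]
in nest frame x,y: -38.7 2.1 yaw 12.91
```

The contact is firm at 9 N. Backing off and looking before I use the lever.

Emit:
{"api": "drive_tool", "payload": {"hand": [255,255,255,255,255,255,255], "slide": [[-0.2,0,0],[-0.2,-0.5,0],[0,-1,0.3],[0,-1,0.6],[0,-0.5,0.8],[0,0,0.3],[0,0,0]], "spin": [0,0,0,0,0,0,0]}}

```text
time: 33.58
ee_pos: [457.5, -163.0, 114.2]
tcp_rot: [-1.541, -0.136, 0.214]
wrist_force: [0.2, 0.0, -1.0]
opening: 0.4
```

```bash
python3 pal.py; python3 nest.py pics/w12.png; python3 -c "
from h import *
a=cv2.imread('pics/w12.png');crop(a,200,130,200,180,4,'pics/w12c.png')
a=bot.capture('side');crop(a,170,210,150,110,5,'pics/d12.png')"
```

```text
t 33.58 p [ 457.5 -163.   114.2] open 0.4 F [ 0.2  0.  -1. ]
x [ 0.974  0.222 -0.047] y [-0.052  0.017 -0.999] z [-0.221  0.975  0.028]
in nest frame x,y: -47.3 59.8 yaw 12.85
((512.6594848632812, -194.4035186767578), (58.9990119934082, 94.4885482788086), 12.846502304077148)
[ 473.4 -154.9] [276.7 191.6]
[ 494.4 -247. ] [274.5 276.9]
[ 551.9 -233.9] [328.8 276.6]
[ 530.9 -141.8] [337.  192.4]
```

View pics/w12c.png

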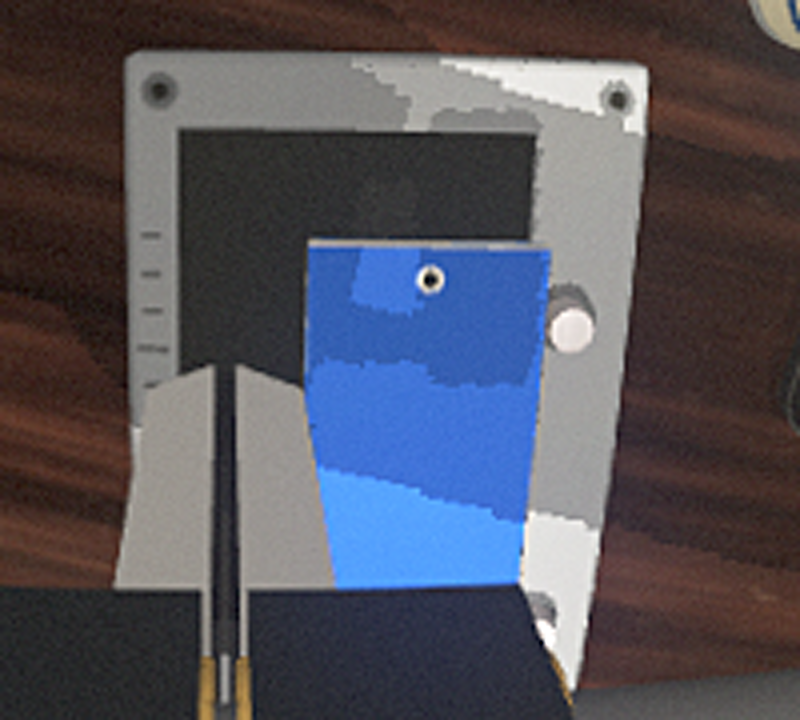

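View pics/d12.png

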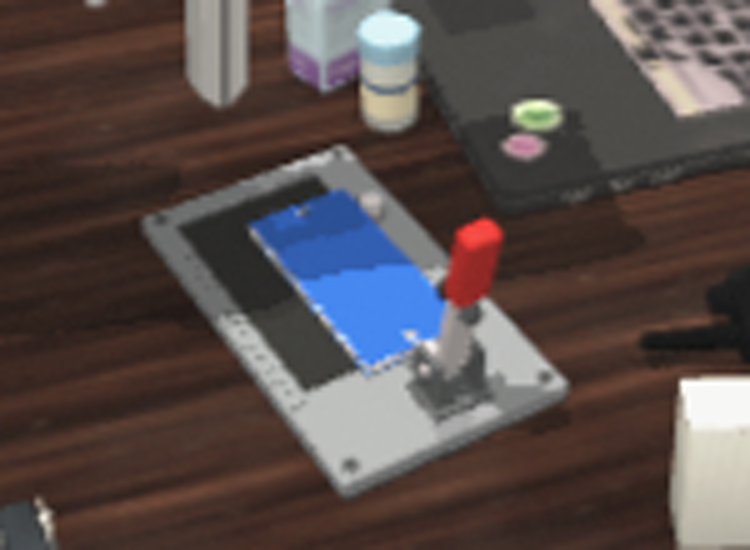

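Visually, blue sits tight against the far pin with its edge touching the pin's side, and the lever is still upright. I'll check the gap numerically, and carton_2's position too, since I'll be passing near it.

```bash
python3 - <<'E'
from h import *
E=np.load('pics/tn.npy');I=dict(bot.camera_info('wrist'));I['extrinsics']=E
th=np.radians(12.7);u=np.array([np.cos(th),np.sin(th)]);v=np.array([-u[1],u[0]])
p=onz(I,(343.0,212.4),23,True)[:2];e=np.array([530.9,-141.8])
print("pin centre minus far edge (want 6):",u@(p-e)," corner ahead of pin y (want 20):",v@(e-p), p)
n=np.array([516.6,-211.2])
D=bot.camera_info('side')
for q in [(306,318),(333,317),(305,290),(335,288)]:
    w=onz(D,q,0 if q[1]>300 else 78)[:2];print("carton2",w.round(0),[round(u@(w-n)),round(v@(w-n))])
# lever in side view: predict for theta=0 grip top & foot
for r in (52,85,102):
    print(r,[proj(D,(*(n+v*(-95+r*np.sin(t))),34+r*np.cos(t))).round(1).tolist() for t in (-.2,0,.2)])
E
```

```text
pin centre minus far edge (want 6): 7.037834250267993  corner ahead of pin y (want 20): 19.497815297924657 [ 542.05217111 -159.27355121]
carton2 [ 609. -419.] [45, -223]
carton2 [ 669. -436.] [99, -253]
carton2 [ 607. -407.] [45, -211]
carton2 [ 672. -423.] [105, -241]
52 [[262.3, 267.3], [259.9, 264.4], [257.6, 262.3]]
85 [[263.9, 258.2], [260.0, 253.6], [256.2, 250.3]]
102 [[264.8, 253.4], [260.0, 247.9], [255.4, 243.9]]
```

Emit:
{"api": "drive_tool", "payload": {"hand": [255,255,255,255,255,255,255,255,255,255], "slide": [[0,-0.2,-0.5],[0,-0.05,-1],[0,-0.05,-1],[0,0,-1],[0,0,-1],[0,0,-1],[0,0,-0.7],[0,0,-0.2],[0,0,0],[0,0,0]], "spin": [0,0,0,0,0,0,0,0,0,0]}}

```text
time: 34.92
ee_pos: [498.0, -369.0, 113.7]
tcp_rot: [-1.538, -0.124, 0.212]
wrist_force: [0.1, 0.9, 0.2]
opening: 0.7
```

```bash
python3 pal.py; python3 -c "
from h import *
cv2.imwrite('pics/w13.png',bot.capture('wrist'))
a=bot.capture('side');crop(a,170,180,190,150,4,'pics/d13.png')"
```

```text
t 34.92 p [ 498.  -369.   113.7] open 0.7 F [0.1 0.9 0.2]
x [ 0.975  0.214 -0.053] y [-0.059  0.02  -0.998] z [-0.212  0.977  0.032]
in nest frame x,y: -52.3 -150.0 yaw 12.37
```

View pics/w13.png

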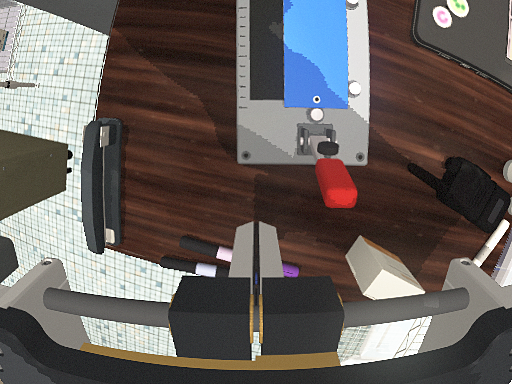

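View pics/d13.png

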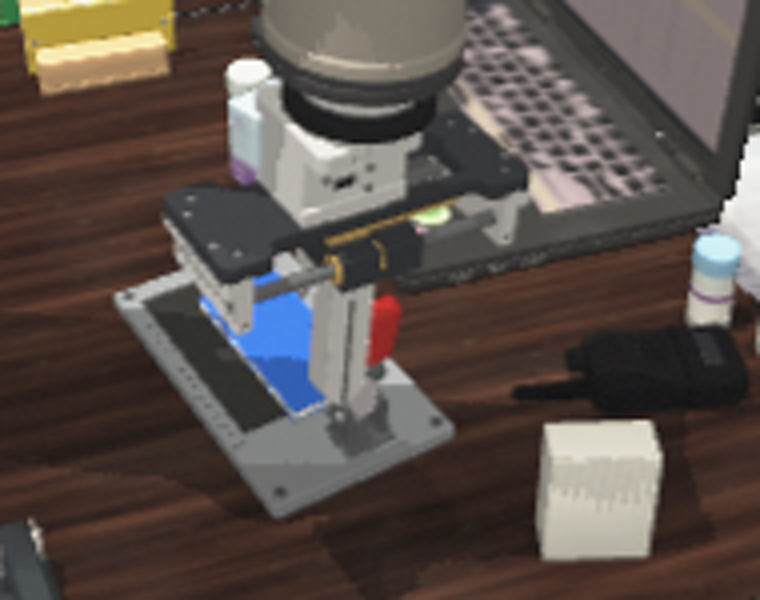

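The lever stands about upright, leaning back slightly (red grip around (337,182) in the wrist view). The fingers are behind it. I'll line up in x and push it over.

Emit:
{"api": "drive_tool", "payload": {"hand": [255,255,255,255,255,255,255,255,255,255], "slide": [[0.8,-0.05,0],[0.8,-0.05,0],[0.15,0,0],[0,0,0.5],[0,0,0.5],[0,0,0.5],[0,0,0.5],[0,0.05,0.5],[0,0.1,0.4],[0,0,0]], "spin": [0,0,0,0,0,0,0,0,0,0]}}

```text
time: 36.28
ee_pos: [527.8, -265.1, 113.5]
tcp_rot: [-1.54, -0.125, 0.214]
wrist_force: [0.3, -0.1, 0.5]
opening: 0.4
```

```bash
python3 pal.py; python3 -c "
from h import *
cv2.imwrite('pics/w14.png',bot.capture('wrist'))
a=bot.capture('side');crop(a,170,180,190,150,4,'pics/d14.png')"
```

```text
t 36.27 p [ 527.8 -265.1  113.5] open 0.4 F [ 0.3 -0.1  0.5]
x [ 0.975  0.216 -0.054] y [-0.059  0.017 -0.998] z [-0.214  0.976  0.03 ]
in nest frame x,y: -0.7 -55.0 yaw 12.47
```

View pics/w14.png

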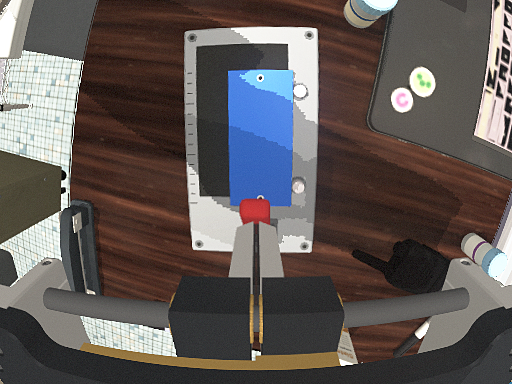

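View pics/d14.png

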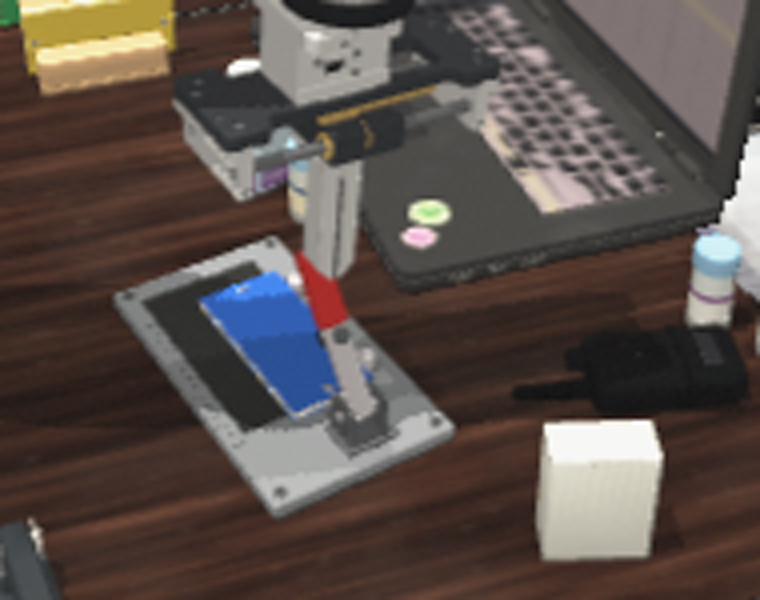

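The lever has swung to roughly 40°, and the blank is still against its pins. Following the arc down.

Emit:
{"api": "drive_tool", "payload": {"hand": [255,255,255,255,255,255,255], "slide": [[0,0.45,0.3],[0,0.5,0.3],[0,0.4,0.2],[0,0.3,0.15],[0,0.25,0.1],[0,0.2,0.05],[0,0,0]], "spin": [0,0,0,0,0,0,0]}}

```text
time: 37.25
ee_pos: [516.5, -231.0, 46.4]
tcp_rot: [-1.54, -0.123, 0.213]
wrist_force: [-1.2, -0.0, 0.2]
opening: 0.9
```

```bash
python3 pal.py; python3 -c "
from h import *
a=bot.capture('side');crop(a,170,180,190,150,4,'pics/d15.png')"
```

```text
t 37.25 p [ 516.5 -231.    46.4] open 0.9 F [-1.2 -0.   0.2]
x [ 0.975  0.214 -0.054] y [-0.059  0.018 -0.998] z [-0.212  0.977  0.03 ]
in nest frame x,y: -4.4 -19.3 yaw 12.36
```

View pics/d15.png

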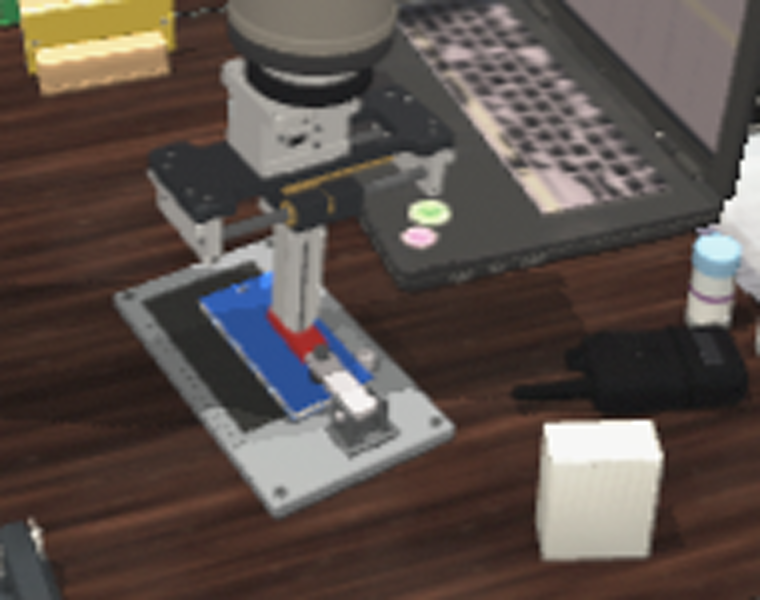

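Emit:
{"api": "drive_tool", "payload": {"hand": [255,255,255,255], "slide": [[0,0.06,0],[0,0.05,0],[0,0.05,0],[0,0,0]], "spin": [0,0,0,0]}}

```text
time: 37.8
ee_pos: [516.7, -231.1, 42.2]
tcp_rot: [-1.54, -0.124, 0.212]
wrist_force: [-0.4, -0.8, 0.2]
opening: 0.5
```

Emit:
{"api": "drive_tool", "payload": {"hand": [255,255,255,255], "slide": [[0,0.05,0],[0,0.04,0],[0,0.04,0],[0,0.04,0]], "spin": [0,0,0,0]}}

```text
time: 38.3
ee_pos: [516.8, -231.1, 40.9]
tcp_rot: [-1.542, -0.124, 0.212]
wrist_force: [-7.5, 3.6, 24.7]
opening: 0.3
```

```bash
python3 pal.py
```

```text
t 38.3 p [ 516.8 -231.1   40.9] open 0.3 F [-7.5  3.6 24.7]
x [ 0.976  0.213 -0.053] y [-0.058  0.016 -0.998] z [-0.212  0.977  0.028]
in nest frame x,y: -4.1 -19.5 yaw 12.32
```

The press reached 25 N at z=40.9, where the grip's top should be with the lever horizontal (34+7 mm). Lifting off to check.

Emit:
{"api": "drive_tool", "payload": {"hand": [255,255,255,255,255,255], "slide": [[0,-0.2,0],[0,-0.6,0],[0,-1,0.5],[0,-1,0.8],[0,-0.5,0.8],[0,0,0.3]], "spin": [0,0,0,0,0,0]}}

```text
time: 39.05
ee_pos: [507.4, -161.1, 147.5]
tcp_rot: [-1.543, -0.123, 0.209]
wrist_force: [-0.3, 0.1, 0.2]
opening: 0.5
```

Emit:
{"api": "drive_tool", "payload": {"hand": [255,255,255], "slide": [[-0.8,-0.5,0.8],[-0.8,-0.5,0.8],[0,0,0]], "spin": [0,0,0]}}

```text
time: 39.42
ee_pos: [449.4, -123.4, 179.7]
tcp_rot: [-1.542, -0.122, 0.212]
wrist_force: [-0.4, -0.4, -0.3]
opening: 0.5
```

```bash
python3 pal.py; python3 nest.py pics/w16.png; python3 -c "
from h import *
a=cv2.imread('pics/w16.png');crop(a,200,120,220,180,3.6,'pics/w16c.png')
a=bot.capture('side');cv2.imwrite('pics/d16f.png',a);crop(a,180,220,140,105,5,'pics/d16.png')
cv2.imwrite('pics/s16.png',bot.capture('scene'))"
```

```text
t 39.42 p [ 449.4 -123.4  179.7] open 0.5 F [-0.4 -0.4 -0.3]
x [ 0.976  0.212 -0.055] y [-0.06   0.016 -0.998] z [-0.211  0.977  0.028]
in nest frame x,y: -46.6 100.2 yaw 12.25
((513.2203369140625, -194.303955078125), (58.664852142333984, 94.14137268066406), 13.011601448059082)
[ 474. -155.] [276. 210.]
[ 495.2 -246.8] [275.2 277. ]
[ 552.4 -233.6] [319.1 276.6]
[ 531.2 -141.8] [324.1 209.9]
```

View pics/w16c.png

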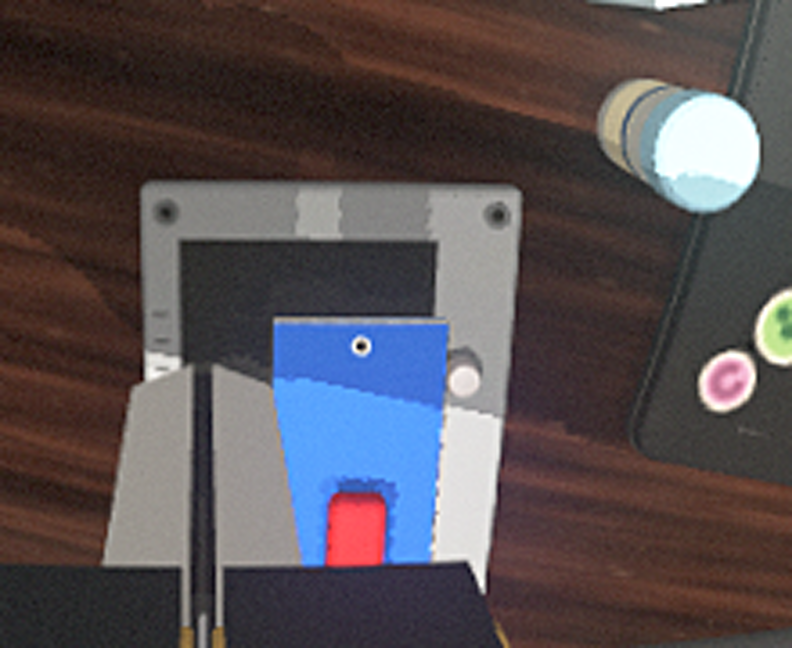

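View pics/d16.png

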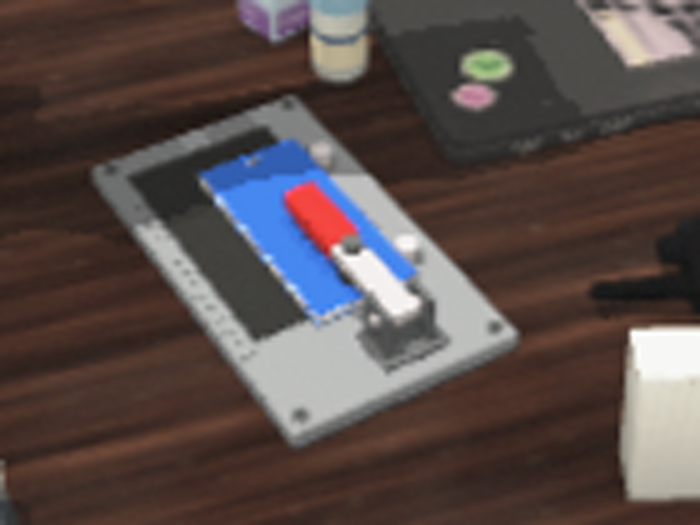

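View pics/s16.png

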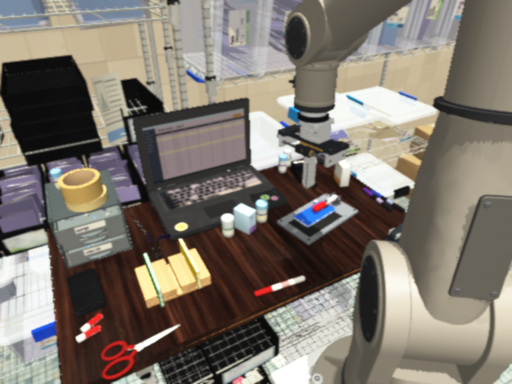

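```bash
python3 - <<'E'
from h import *
D=bot.camera_info('side');th=np.radians(12.5);u=np.array([np.cos(th),np.sin(th)]);v=np.array([-u[1],u[0]]);n=np.array([516.6,-211.2])
def P(x,r,h,t):return (*(n+u*x+v*(-95+r*np.sin(t)-h*np.cos(t))),34+r*np.cos(t)+h*np.sin(t))
for t in (1.45,1.53,1.57,1.61):
    print(t,[((proj(D,P(x,r,7,t))-[180,220])*5).round(0).tolist() for x,r in ((-10,102),(10,102),(-10,52),(10,52))])
a=cv2.imread('pics/d16f.png')
hsv=cv2.cvtColor(a,cv2.COLOR_BGR2HSV);m=(cv2.inRange(hsv,(0,150,90),(8,255,255))|cv2.inRange(hsv,(172,150,90),(180,255,255)))[220:325,180:320]
c=max(cv2.findContours(m,0,1)[0],key=cv2.contourArea);print(cv2.boundingRect(c),cv2.boxPoints(cv2.minAreaRect(c))*5)
crop(a,228,250,45,40,14,'pics/d16g.png')
E
```

```text
1.45 [[280.0, 167.0], [313.0, 155.0], [328.0, 231.0], [362.0, 217.0]]
1.53 [[279.0, 178.0], [312.0, 165.0], [327.0, 236.0], [361.0, 222.0]]
1.57 [[279.0, 184.0], [312.0, 171.0], [327.0, 239.0], [361.0, 225.0]]
1.61 [[279.0, 189.0], [312.0, 177.0], [327.0, 242.0], [361.0, 228.0]]
(57, 37, 14, 14) [[277.50003 202.5    ]
 [302.5     177.5    ]
 [352.5     227.5    ]
 [327.50003 252.5    ]]
```

View pics/d16g.png

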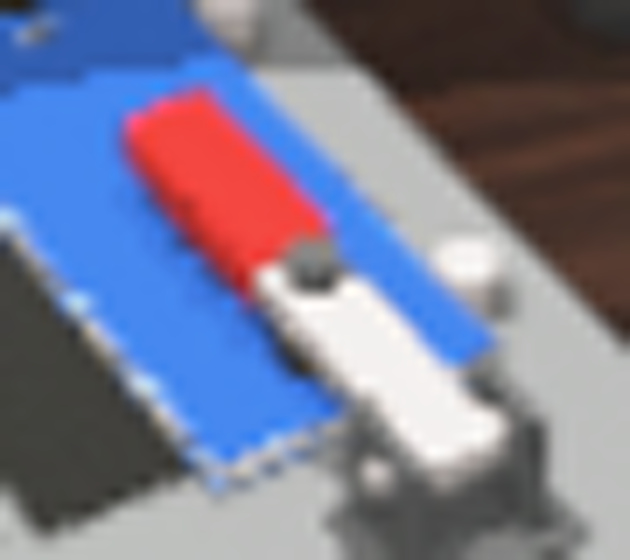

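```bash
python3 -c "
from h import *
st();print(bot.finish_job())"
```

```text
t 39.58 p [ 450.7 -124.4  178.7] open 0.4 F [ 0.3 -0.1 -0.5]
x [ 0.976  0.211 -0.055] y [-0.06   0.017 -0.998] z [-0.209  0.977  0.029]
the job is handed in; nothing more can be done
None
```

I handed the job in at 39.6 s, and every step was carried out; `finish_job` gives no verdict.

**What I did:** I drew the blue blank out of the middle groove, stood it on the bare worktop, tipped it flat and let go. I then picked it up flat by its long edges and set it on the pallet. I pushed it home against the end pin and the two far pins, about 9 N on the last push each way. Only after that did I swing the lever over and press it down with 25 N, then lift the gripper clear.

**Last checks:**
- **Blank position:** before the lever, the pin gaps measured about 0 to 1 mm, inside the 2 mm limit, with yaw within about 0.5° of the pallet's. After the lever, the visible corner had moved only about 0.3 mm and the wrist camera still showed the blank tight to the far pin. Part of the blank was hidden, so the last yaw (13.0° against about 12.5°) is less certain.
- **Lever:** the grip's top stopped at z≈40.9 mm, which matches 1.57 rad. The side-view estimate disagreed slightly, reading about 1.6 rad or a bit more. It is only good to about a pixel, so I trusted the contact height.
- **Other objects:** green and yellow are still standing in the block, and I saw nothing else shifted. I judged that by eye from the pictures, not by measurement.
- **Tool tilt:** the tool drifted to about 3.5° of tilt during the pushes, and I had no command to correct it.

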